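# Fetch the bushing from behind the cartridge and sleeve and load the spindle

### The arm

A 6-joint arm with a two-finger parallel gripper is mounted at the origin on the work surface. World frame = base frame: x ahead of the robot, y to its left, z up, the work surface at z = 0. Lengths are in m, angles in rad, forces in N, time in s.
With the tool pointing down it reaches from about 0.4 to 0.825 m from the base axis. Payload 7 kg.
Tool frame: the origin (TCP) lies on the centre line of the jaws, within the pads' length; the fingertips stand 22 mm ahead of it and the grasp point (between the pads) lies 3 mm ahead of it (arm.tcp_to_tips is the distance from the TCP to the fingertips, in m); z points along the fingers, y is the line along which they close (so a half turn about z gives the same grasp; the last joint's range is limited). The gripper opens to 88 mm and grips with 3 to 60 N. Pads are 19 mm wide; open, the fingers measure 130 mm over their backs; the gripper's body (78 mm by 193 mm) begins 47 mm behind the grasp point.
Start: joints at [-0.925, 0.359, 0.012, 0, -1.224, -0.288], TCP at [0.236, -0.632, 0.249] pointing down, gripper open.
Joint ranges: [-3.07, 3.07], [-1.43, 2.12], [-1.02, 1.25], [-3.03, 1.67], [-3.05, -0], [-3.03, 3.03]. Speed limits (rad/s): [2.39, 2.39, 3.01, 3.14, 3.14, 3.14].

### API

Orientations are given as [roll, pitch, yaw] about the fixed x, y, z axes, in that order (R = Rz(yaw) Ry(pitch) Rx(roll)).
In Python, from station import arm gives the robot as it stands.
- The arm moves only by the tool jog_arm, never from a script. Its argument "targets" is a list of rows, each an object of numbers: "dx", "dy", "dz": the shift along the tool's x, y, z in mm; "rx", "ry", "rz": the turn, a rotation vector about the tool's x, y, z in rad; "gripper": the closure, from 0 (fully open) to 1 (shut). In form: [{"dx": .., "dy": .., "dz": .., "rx": .., "ry": .., "rz": .., "gripper": ..}, ...]. A call has exactly 8 rows; each row is the pose to reach, as a shift and turn from the pose commanded when the call began, along the tool's axes at that moment; what a row does not reach only later rows make up. A row lasts 1/12 s, in which the tool goes at most 41.7 mm and 7.16 degrees, less where a joint would pass 70% of its speed; a pose out of reach is approached as far as the arm can. A call with a gripper value outside its range is refused whole. The fingers move at their own pace and stop on an object; "force" is the grip in N (left out, the last holds). Time passes only in rows, so rows that repeat a pose let the fingers close, or fill a call up. It gives the time, the measured TCP pose, the force, the opening and the grip force at its end, in the units of the state.
- arm.get_state(): the state, without advancing time (a new reading comes with each control period).
- arm.grab_frame(name): name is "side" or "top" or "wrist"; returns a dict with "frame" (400x640x3 uint8, red, green, blue), "z_map" (400x640 float32, m along the optical axis (not along the pixel's ray), 0 where there is no reading), "fx", "fy", "cx", "cy" (pixels), "distortion" ([k1, k2, p1, p2, k3] as OpenCV has them; the pictures are not rectified), "view" (4x4, takes a point from world to camera coordinates). Camera axes: x right, y down, z forward; pixel columns grow to the right and rows downward; lengths in m; the calibration is good to about 2 mm. A picture is of the moment at which its call begins.
- arm.job_done(): hands the job in; it is judged then, once.
The state is a dict: "t": time; "q": joint angles; "qd": joint speeds; "joint_efforts": joint torques, N m; "eef_pos": TCP position; "ee_rot": TCP orientation; "force": force on the tool from outside, world axes, zero at the start; "moment": the same for the moment, N m; "width": finger opening in m; "gripper_force": force on a finger pad.
Only numpy, scipy, OpenCV 4.12 (cv2) and the standard library are available. Lean on these libraries where they do the work, as an engineer would, in place of code of your own. Each camera call takes 0.05 s, during which the arm holds its last target. There are 200 camera calls.

### The job

First stand both the grease cartridge and the tall steel sleeve in the side tray, then fetch the bronze bushing from behind them and slip it over the post of the spindle stand, fully down, and put the wide shaft collar over the post on top of it. Finally stand the cartridge and the sleeve back on the caddy, each on the very spot it came from. Keep the cartridge and the sleeve upright throughout, let go of everything, and leave the small collar, pillow block and socket wrench where they are.

Things in the scene. Friction and masses are not known exactly. Their poses are not given: they have to be found in the camera images.
- cartridge: Loose tin grease cartridge, standing on the caddy: plain cylinder 42 mm in diameter and 112 mm high with a narrow black-capped nozzle (15 mm wide) on top, 128 mm in all, 0.2 kg. Origin: centre of its underside; z up along its axis.
- sleeve: Loose plain steel tube standing on the caddy: 42 mm outside, 33 mm bore (seen open from above), 120 mm high, 0.45 kg. Origin: centre of its underside; z up along its axis.
- bushing: Loose bronze bushing standing on the caddy behind (on the +x side of) the two tall things, about 10 mm from each: ring 46 mm outside, 30 mm bore, 40 mm high, with a dark slit down one side, 0.33 kg. Origin: centre of its underside; z up along its axis.
- wide_collar: Loose blued steel shaft collar, the wider of two, lying flat on the bench: ring 54 mm outside, 30 mm bore, 18 mm high, 0.22 kg. Origin: centre of its underside; z up along its axis.
- caddy: Fixed flat steel plate 140 mm (x) by 130 mm (y), 6 mm thick, with a fence 4 mm thick and 16 mm high (from the bench) along its far +x edge. Three dark discs mark the spots: at x -22, y +32 and -32 mm (the tall things, which may stand either way round) and at x +22, y 0 mm (the bushing); the things stand within 2 mm or so of them in x and y. Origin: centre of its underside; z up.
- side_tray: Fixed empty grey open tray, 180 mm (x) by 130 mm (y) outside, walls 4 mm thick and 16 mm high from the bench, floor 4 mm thick. Origin: centre of its underside; z up.
- spindle_stand: Fixed geared spindle stand: cast iron base 110 mm square, 22 mm high; on it a toothed wheel 100 mm across and a steel hub 60 mm across whose flat top, 50 mm above the bench, is the seat; from it rises an upright post 16 mm in diameter with a tapered tip, its end 114 mm above the bench. Origin: centre of the underside of the base, on the post's axis; z up.
- small_collar: Bystander, loose: blued steel shaft collar 34 mm outside, 12 mm bore, 14 mm high, flat on the bench; its bore is too small for the post. Origin: centre of its underside.
- pillow_block: Bystander, loose: cast iron pillow block bearing, foot 120 mm (its x) by 36 mm, 68 mm high, round housing in the middle. Origin: centre of its underside.
- socket_wrench: Bystander, loose: socket wrench lying on the bench, red handle, 191 mm long along its x from -95 to +96 mm, up to 32 mm wide, 24 mm high at the socket end (+x). Origin: on the bench near the middle of its length.
Not all that is in view belongs to the job. What is shaped like the cartridge but orange or turquoise is not meant.

How it is judged:
On the way, in this order (a step that is already met when the one before it is completed fails the run):
1. the cartridge and the sleeve both stand upright and released in the side tray (x of cartridge in the frame of side_tray between -0.085 and 0.085 m and y of cartridge in the frame of side_tray between -0.06 and 0.06 m and height (world z) of each of cartridge, sleeve below 0.01 m and angle between each of cartridge, sleeve's own z axis and vertical below 0.1 rad and linear speed of each of cartridge, sleeve below 0.02 m/s and contact force between the fingers and cartridge below 0.3 N and x of sleeve in the frame of side_tray between -0.085 and 0.085 m and y of sleeve in the frame of side_tray between -0.06 and 0.06 m and contact force between the fingers and sleeve below 0.3 N), for 0.2 s.
2. the bushing is over the post, down on the seat and released (horizontal distance between bushing and spindle_stand below 0.01 m and z of bushing in the frame of spindle_stand between 0.046 and 0.054 m and angle between bushing's own z axis and vertical below 0.1 rad and linear speed of bushing below 0.02 m/s and contact force between the fingers and bushing below 0.3 N), for 0.2 s.
3. the wide collar is over the post, down on the bushing and released (all of step 2 and horizontal distance between wide_collar and spindle_stand below 0.01 m and z of wide_collar in the frame of spindle_stand between 0.086 and 0.094 m and angle between wide_collar's own z axis and vertical below 0.1 rad and linear speed of wide_collar below 0.02 m/s and contact force between the fingers and wide_collar below 0.3 N), for 0.2 s.
At the end, for the whole second after the job is handed in: Bushing over the post on the seat, wide collar over the post on the bushing (each within 10 mm of the axis and 4 mm of its height); cartridge and sleeve each within 15 mm of where they stood at the start; all four upright within 0.1 rad, released, at rest (all of step 3 and distance of each of cartridge, sleeve from where it was at the start of the episode below 0.015 m and angle between each of cartridge, sleeve's own z axis and vertical below 0.1 rad and linear speed of each of cartridge, sleeve below 0.02 m/s and contact force between the fingers and cartridge below 0.3 N and contact force between the fingers and sleeve below 0.3 N); the robot touches nothing.
It fails at once if the small collar is moved more than 20 mm (distance of small_collar from where it was at the start of the episode above 0.02 m).
It fails at once if the pillow block is moved more than 20 mm (distance of pillow_block from where it was at the start of the episode above 0.02 m).
It fails at once if the socket wrench is moved more than 20 mm (distance of socket_wrench from where it was at the start of the episode above 0.02 m).
It fails at once if the cartridge is tipped more than 0.5 rad (angle between cartridge's own z axis and vertical above 0.5 rad).
It fails at once if the sleeve is tipped more than 0.5 rad (angle between sleeve's own z axis and vertical above 0.5 rad).
It also fails if it takes over 136 s, if anything falls off the work surface, if the arm or the gripper's body presses on something with over 40 N, if the wrist force passes 120 N, or if a joint passes its speed limit or range.

## Working session

There is one attempt and no reset: what is moved stays moved. The work goes in short steps, Python scripts to look and compute and a tool call to move; the robot and the scene stay as the last step left them, time stands still between calls to the robot, and variables do not carry over. Pictures are saved under pics/ and viewed, at most 14 in all, crops included, and the job is handed in when it is done.

Besides the shell and the picture viewer there is one more tool, called after "Request:" as name([rows], argument=value, ...), one row to a line, values as JSON. jog_arm: Moves the arm, as the interface text tells. Its arguments: {"type":"object","properties":{"targets":{"type":"array","items":{"type":"object","properties":{"dx":{"type":"number"},"dy":{"type":"number"},"dz":{"type":"number"},"rx":{"type":"number"},"ry":{"type":"number"},"rz":{"type":"number"},"gripper":{"type":"number"}}}},"force":{"type":"number"}},"required":["targets"]}

```bash
mkdir -p pics; ls
cat > h.py <<'E'
import numpy as np, cv2
from station import arm
def grab(n): return arm.grab_frame(n)
def K(f): return np.array([[f["fx"],0,f["cx"]],[0,f["fy"],f["cy"]],[0,0,1.]])
def ray(f,px):
    p=cv2.undistortPoints(np.array(px,float).reshape(-1,1,2),K(f),np.array(f["distortion"])).reshape(-1,2)
    V=np.array(f["view"]);R=V[:3,:3];o=-R.T@V[:3,3]
    return o,np.c_[p,np.ones(len(p))]@R
def onplane(f,px,z):
    o,d=ray(f,px); return o+d*((z-o[2])/d[:,2])[:,None]
def cloud(f):
    v,u=np.mgrid[0:400,0:640]; o,d=ray(f,np.c_[u.ravel(),v.ravel()])
    return (o+d*f["z_map"].reshape(-1,1)).reshape(400,640,3)
def save(f,name,box=None,s=1):
    im=f["frame"][:,:,::-1]
    if box: im=im[box[1]:box[3],box[0]:box[2]]
    cv2.imwrite("pics/"+name,cv2.resize(im,None,fx=s,fy=s,interpolation=cv2.INTER_CUBIC))
E
python3 - <<'E'
from h import *
import pickle
for n in("top","side"):
    f=grab(n); save(f,n+"0.png",s=1.25); pickle.dump(f,open(n+"0.pkl","wb"))
    V=np.array(f["view"]); print(n,-V[:3,:3].T@V[:3,3], (f["z_map"]>0).mean())
s=arm.get_state(); print({k:np.round(s[k],3) for k in s})
E
```

```text
pics
top [ 0.3986906  -0.01291444  1.13238894] 0.995875
side [0.23521278 0.4577828  0.71134906] 0.99590234375
{'t': np.float64(0.1), 'q': array([-0.925,  0.359,  0.011, -0.   , -1.224, -0.288]), 'qd': array([ 0.   , -0.003, -0.   ,  0.002,  0.   , -0.   ]), 'joint_efforts': array([-2.0000e-03, -5.8416e+01,  2.9375e+01,  7.0150e+00,  1.0000e-02,
       -0.0000e+00]), 'eef_pos': array([ 0.236, -0.632,  0.248]), 'ee_rot': array([ 3.14 , -0.   , -2.784]), 'force': array([ 0.276, -0.9  ,  0.269]), 'moment': array([-0.039, -0.018, -0.068]), 'gripper_force': np.float64(0.0), 'width': np.float64(0.087)}
```

View pics/top0.png

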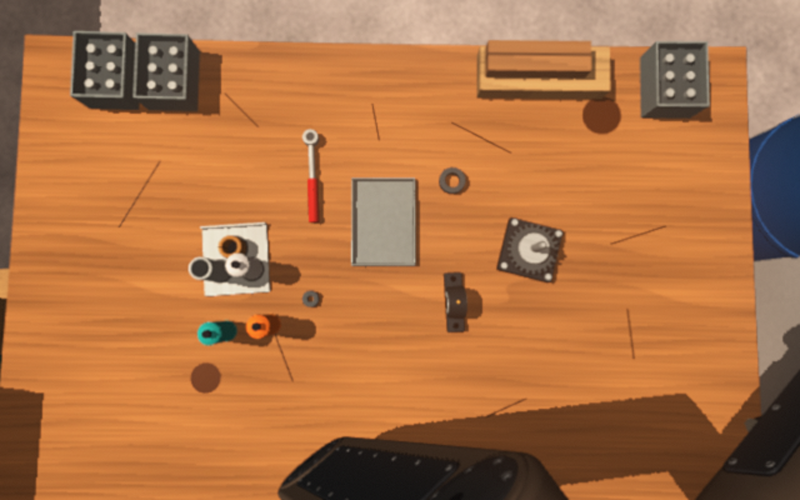

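View pics/side0.png

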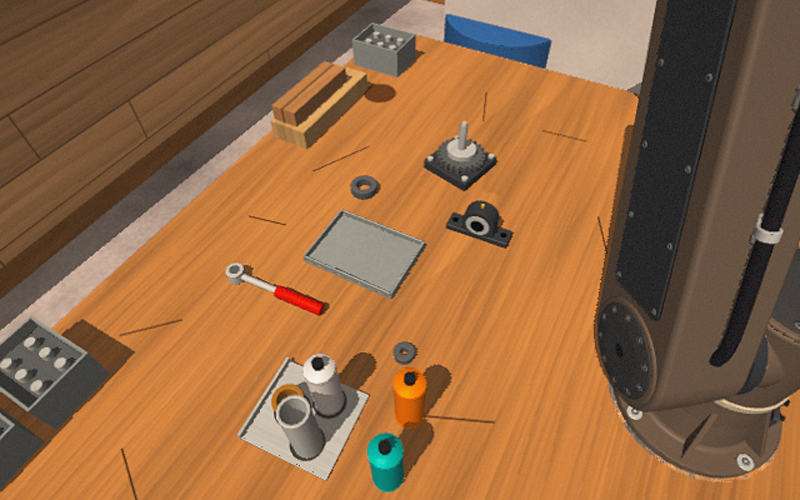

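The top view (800x500 display) shows the caddy at (237,260). On it are the sleeve (200,268; open grey tube), the cartridge (237,265; white tin with black cap) and the bushing (230,246). The tray is at (384,222), the spindle stand at (532,250), the wide collar at (453,180) and the small collar at (311,298). The pillow block is at (455,302), the wrench at (312,175), and the orange and turquoise decoys at (258,326) and (210,333).

Candidates for the cartridge are white (237,265), orange (258,326) and turquoise (210,333). The white one fits, because it is tin and stands on the caddy. For the collar, (453,180) is clearly wider than (311,298). One crop will confirm, together with the measurements.

```bash
cat > m.py <<'E'
from h import *
import pickle
from scipy.spatial import cKDTree
T=pickle.load(open("top0.pkl","rb"));S=pickle.load(open("side0.pkl","rb"))
save(T,"crop0.png",(150,130,380,290),3.4)
CT,CS=cloud(T),cloud(S)
def reg(C,z0,z1,x0,x1,y0,y1):
    m=(C[...,2]>z0)&(C[...,2]<z1)&(C[...,0]>x0)&(C[...,0]<x1)&(C[...,1]>y0)&(C[...,1]<y1);return m
def circ(p):
    (c,r)=cv2.minEnclosingCircle(p.astype(np.float32)*1000); return np.round(c,1),round(r,1)
for n,C in(("top",CT),("side",CS)):
    print(n,"table z",np.median(C[reg(C,-.02,.02,.3,.6,-.2,0)][:,2]))
    # list objects above 8mm
    m=reg(C,.009,.2,.15,.75,-.45,.45).astype(np.uint8)
    k,l,st,ce=cv2.connectedComponentsWithStats(m)
    for i in range(1,k):
        if st[i,4]<60: continue
        p=C[l==i]; print(st[i].tolist(),"med",np.round(np.median(p,0),3),"min",np.round(p.min(0),3),"max",np.round(p.max(0),3))
E
python3 m.py
```

```text
top table z -0.0005782127505895573
[242, 105, 14, 73, 542] med [0.646 0.147 0.019] min [0.565 0.131 0.009] max [0.75  0.168 0.028]
[351, 134, 21, 21, 250] med [ 0.655 -0.138  0.017] min [ 0.629 -0.163  0.009] max [ 0.68  -0.112  0.023]
[281, 142, 52, 70, 373] med [0.583 0.023 0.015] min [ 0.48  -0.065  0.009] max [0.659 0.067 0.021]
[397, 174, 54, 52, 1936] med [ 0.511 -0.288  0.035] min [ 0.45  -0.361  0.009] max [ 0.579 -0.23   0.115]
[160, 178, 53, 6, 103] med [0.555 0.304 0.015] min [0.547 0.24  0.009] max [0.561 0.371 0.019]
[151, 188, 59, 38, 1196] med [0.468 0.308 0.084] min [0.441 0.243 0.009] max [0.531 0.35  0.138]
[355, 217, 19, 49, 726] med [ 0.407 -0.142  0.047] min [ 0.348 -0.164  0.009] max [ 0.468 -0.123  0.077]
[242, 232, 13, 13, 117] med [0.411 0.146 0.013] min [0.396 0.13  0.009] max [0.426 0.16  0.02 ]
[197, 251, 27, 20, 422] med [0.359 0.217 0.112] min [0.336 0.204 0.009] max [0.379 0.246 0.131]
[158, 256, 31, 21, 494] med [0.344 0.303 0.11 ] min [0.321 0.29  0.009] max [0.364 0.333 0.132]
[250, 349, 28, 17, 69] med [0.167 0.085 0.186] min [0.15  0.053 0.146] max
[... 542 characters left out ...]
 max [0.749 0.168 0.028]
[478, 240, 16, 52, 424] med [0.163 0.089 0.181] min [0.15  0.052 0.144] max [0.183 0.111 0.2  ]
[315, 273, 16, 18, 199] med [0.409 0.146 0.015] min [0.394 0.128 0.009] max [0.425 0.162 0.019]
[242, 283, 35, 50, 1140] med [0.458 0.273 0.105] min [0.446 0.243 0.009] max [0.498 0.286 0.138]
[190, 286, 42, 64, 286] med [0.554 0.31  0.016] min [0.548 0.239 0.009] max [0.563 0.369 0.02 ]
[315, 295, 26, 48, 1016] med [0.352 0.236 0.11 ] min [0.336 0.204 0.009] max [0.378 0.247 0.132]
[217, 307, 45, 60, 1532] med [0.46  0.326 0.081] min [0.438 0.277 0.009] max [0.531 0.349 0.13 ]
[294, 347, 29, 47, 1075] med [0.337 0.32  0.114] min [0.322 0.291 0.009] max [0.364 0.333 0.133]
```

```bash
cat >> m.py <<'E'
print("----")
from scipy.optimize import least_squares
def bc(m):
    p=m; return circ(p)
for n,C in(("top",CT),("side",CS)):
    def fit(name,z0,z1,x0,x1,y0,y1):
        p=C[reg(C,z0,z1,x0,x1,y0,y1)]
        if len(p)<5: print(n,name,len(p));return
        print(n,name,len(p),"circle",circ(p[:,:2]),"bbox mid",np.round((p.min(0)+p.max(0))[:2]/2*1000,1),"z",np.round(np.median(p[:,2]),4))
    fit("cart top",.108,.126,.43,.485,.24,.2925)
    fit("sleeve top",.119,.135,.43,.49,.295,.36)
    fit("nozzle",.128,.142,.43,.49,.24,.295)
    fit("bushing top",.040,.052,.48,.54,.27,.34)
    fit("wide",.012,.03,.6,.7,-.2,-.1)
    fit("post",.085,.108,.45,.57,-.35,-.24)
    fit("hub",.044,.056,.45,.57,-.35,-.24)
    for nm,z0,z1,b in(("fence",.012,.022,(.535,.57,.23,.38)),("tray",.012,.024,(.46,.68,-.08,.08)),("base",.016,.027,(.42,.6,-.38,-.2)),("plate",.003,.022,(.4,.57,.23,.38))):
        p=C[reg(C,z0,z1,*b)][:,:2].astype(np.float32)*1000
        (c,s,a)=cv2.minAreaRect(p); print(n,nm,len(p),np.round(c,1),np.round(s,1),round(a,1))
E
python3 m.py|sed -n '/----/,$p'
```

```text
----
top cart top 216 circle (array([468.6, 264.3]), 21.1) bbox mid [466.3 264. ] z 0.1196
top sleeve top 127 circle (array([461. , 330.1]), 21.2) bbox mid [461.2 329.6] z 0.1245
top nozzle 38 circle (array([469. , 264.5]), 7.4) bbox mid [468.5 264.2] z 0.1341
top bushing top 161 circle (array([504.4, 305.2]), 29.7) bbox mid [506.  300.8] z 0.0453
top wide 233 circle (array([ 655.2, -138.3]), 26.8) bbox mid [ 654.8 -137.1] z 0.017
top post 25 circle (array([ 514.7, -294.8]), 8.2) bbox mid [ 513.4 -294.7] z 0.1011
top hub 386 circle (array([ 514.8, -299.3]), 33.6) bbox mid [ 514.3 -299.5] z 0.0487
top fence 89 [555.5 304.9] [  4.6 129.7] 4.9
top tray 329 [569.1   1. ] [178.2 129. ] 1.1
top base 728 [ 514.4 -295.2] [111.5 110.2] 75.9
top plate 1694 [485.3 304. ] [167.8 148.6] 0.7
side cart top 449 circle (array([467.3, 264.5]), 21.5) bbox mid [465.4 264.5] z 0.1209
side sleeve top 310 circle (array([460.1, 328.1]), 21.0) bbox mid [460.  328.7] z 0.1261
side nozzle 87 circle (array([467.8, 264.5]), 8.0) bbox mid [467.6 264.5] z 0.1353
side bushing top 195 circle (array([508.9, 300.4]), 23.2) bbox mid [510.3 299.8] z 0.0459
side wide 232 circle (array([ 654.7, -139.5]), 28.1) bbox mid [ 652.6 -139.3] z 0.0186
side post 52 circle (array([ 514.4, -295.4]), 8.6) bbox mid [ 514.8 -294.2] z 0.0967
side hub 283 circle (array([ 513.9, -295.8]), 31.4) bbox mid [ 514.2 -295.3] z 0.0512
side fence 227 [555.3 304.2] [  6.8 130.5] 4.4
side tray 571 [568.5   0.6] [179.8 132.4] 0.6
side base 445 [ 514.2 -293.2] [110.8 111.3] 77.2
side plate 3683 [484.8 304.9] [169.8 148.7] 0.6
```

View pics/crop0.png

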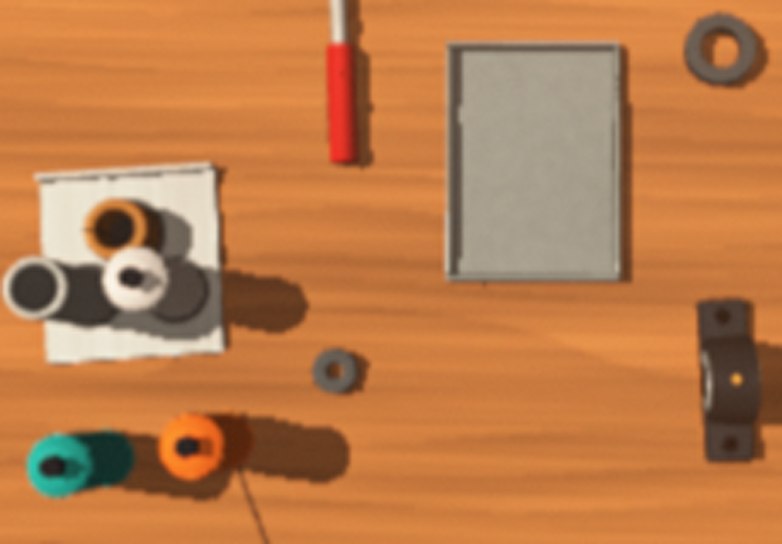

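The crop confirms the choices. The white tin cartridge with the black nozzle is on the caddy at (135,275), the open tube is left of it at (35,288), and the bronze bushing is behind at (115,228). The wide collar is at (722,50), much bigger than the small one at (337,370).

I'll use a constant yaw of -π/2 throughout, so the jaws close along world x. First I swing and turn the tool.

Request:
jog_arm([
  {"dx": -33,"dy": 20,"rz": -0.12,"gripper": 0},
  {"dx": -66,"dy": 40,"rz": -0.24,"gripper": 0},
  {"dx": -99,"dy": 60,"rz": -0.36,"gripper": 0},
  {"dx": -132,"dy": 80,"rz": -0.48,"gripper": 0},
  {"dx": -165,"dy": 100,"rz": -0.6,"gripper": 0},
  {"dx": -198,"dy": 120,"rz": -0.72,"gripper": 0},
  {"dx": -231,"dy": 140,"rz": -0.84,"gripper": 0},
  {"dx": -262,"dy": 158,"rz": -0.96,"gripper": 0},
], force=30)

```text
invalid input at $.targets[0]: expected keys dx, dy, dz, rx, ry, rz, gripper
```

Request:
jog_arm([
  {"dx": -33,"dy": 20,"dz": 0,"rx": 0,"ry": 0,"rz": -0.12,"gripper": 0},
  {"dx": -66,"dy": 40,"dz": 0,"rx": 0,"ry": 0,"rz": -0.24,"gripper": 0},
  {"dx": -99,"dy": 60,"dz": 0,"rx": 0,"ry": 0,"rz": -0.36,"gripper": 0},
  {"dx": -132,"dy": 80,"dz": 0,"rx": 0,"ry": 0,"rz": -0.48,"gripper": 0},
  {"dx": -165,"dy": 100,"dz": 0,"rx": 0,"ry": 0,"rz": -0.6,"gripper": 0},
  {"dx": -198,"dy": 120,"dz": 0,"rx": 0,"ry": 0,"rz": -0.72,"gripper": 0},
  {"dx": -231,"dy": 140,"dz": 0,"rx": 0,"ry": 0,"rz": -0.84,"gripper": 0},
  {"dx": -262,"dy": 158,"dz": 0,"rx": 0,"ry": 0,"rz": -0.96,"gripper": 0},
], force=30)

```text
t: 0.77
eef_pos: [0.4272, -0.3905, 0.2484]
ee_rot: [3.141, 0.0, -1.818]
force: [0.2, -0.7, -0.9]
width: 0.0874
gripper_force: 0.0
```

Request:
jog_arm([
  {"dx": -38,"dy": 4,"dz": 0,"rx": 0,"ry": 0,"rz": -0.04,"gripper": 0},
  {"dx": -76,"dy": 9,"dz": 0,"rx": 0,"ry": 0,"rz": -0.08,"gripper": 0},
  {"dx": -114,"dy": 13,"dz": 0,"rx": 0,"ry": 0,"rz": -0.12,"gripper": 0},
  {"dx": -152,"dy": 18,"dz": 0,"rx": 0,"ry": 0,"rz": -0.16,"gripper": 0},
  {"dx": -190,"dy": 22,"dz": 0,"rx": 0,"ry": 0,"rz": -0.2,"gripper": 0},
  {"dx": -228,"dy": 27,"dz": 0,"rx": 0,"ry": 0,"rz": -0.253,"gripper": 0},
  {"dx": -266,"dy": 31,"dz": 0,"rx": 0,"ry": 0,"rz": -0.253,"gripper": 0},
  {"dx": -301,"dy": 36,"dz": 0,"rx": 0,"ry": 0,"rz": -0.253,"gripper": 0},
])

```text
t: 1.43
eef_pos: [0.4667, -0.0901, 0.2486]
ee_rot: [-3.141, 0.0, -1.57]
force: [1.7, 0.6, 0.8]
width: 0.0877
gripper_force: 0.0
```

Request:
jog_arm([
  {"dx": -41,"dy": 0,"dz": 0,"rx": 0,"ry": 0,"rz": 0,"gripper": 0},
  {"dx": -82,"dy": 0,"dz": 0,"rx": 0,"ry": 0,"rz": 0,"gripper": 0},
  {"dx": -123,"dy": 0,"dz": 0,"rx": 0,"ry": 0,"rz": 0,"gripper": 0},
  {"dx": -164,"dy": 0,"dz": 0,"rx": 0,"ry": 0,"rz": 0,"gripper": 0},
  {"dx": -205,"dy": 0,"dz": 0,"rx": 0,"ry": 0,"rz": 0,"gripper": 0},
  {"dx": -246,"dy": 0,"dz": 0,"rx": 0,"ry": 0,"rz": 0,"gripper": 0},
  {"dx": -287,"dy": 0,"dz": 0,"rx": 0,"ry": 0,"rz": 0,"gripper": 0},
  {"dx": -325,"dy": 0,"dz": 0,"rx": 0,"ry": 0,"rz": 0,"gripper": 0},
])

```text
t: 2.1
eef_pos: [0.4662, 0.2352, 0.2485]
ee_rot: [3.142, 0.0, -1.57]
force: [0.7, -1.0, 0.7]
width: 0.0874
gripper_force: 0.0
```

Request:
jog_arm([
  {"dx": -15,"dy": -1,"dz": 0,"rx": 0,"ry": 0,"rz": 0,"gripper": 0},
  {"dx": -29,"dy": -2,"dz": 0,"rx": 0,"ry": 0,"rz": 0,"gripper": 0},
  {"dx": -29,"dy": -2,"dz": 25,"rx": 0,"ry": 0,"rz": 0,"gripper": 0},
  {"dx": -29,"dy": -2,"dz": 55,"rx": 0,"ry": 0,"rz": 0,"gripper": 0},
  {"dx": -29,"dy": -2,"dz": 85,"rx": 0,"ry": 0,"rz": 0,"gripper": 0},
  {"dx": -29,"dy": -2,"dz": 115,"rx": 0,"ry": 0,"rz": 0,"gripper": 0},
  {"dx": -29,"dy": -2,"dz": 138,"rx": 0,"ry": 0,"rz": 0,"gripper": 0},
  {"dx": -29,"dy": -2,"dz": 148,"rx": 0,"ry": 0,"rz": 0,"gripper": 0},
])

```text
t: 2.77
eef_pos: [0.4676, 0.2598, 0.0973]
ee_rot: [3.138, -0.004, -1.572]
force: [-0.6, -1.5, -0.1]
width: 0.0878
gripper_force: 0.0
```

Request:
jog_arm([
  {"dx": 0,"dy": 0,"dz": 0,"rx": 0,"ry": 0,"rz": 0,"gripper": 0.2},
  {"dx": 0,"dy": 0,"dz": 0,"rx": 0,"ry": 0,"rz": 0,"gripper": 0.35},
  {"dx": 0,"dy": 0,"dz": 0,"rx": 0,"ry": 0,"rz": 0,"gripper": 0.45},
  {"dx": 0,"dy": 0,"dz": 0,"rx": 0,"ry": 0,"rz": 0,"gripper": 0.5},
  {"dx": 0,"dy": 0,"dz": 0,"rx": 0,"ry": 0,"rz": 0,"gripper": 0.55},
  {"dx": 0,"dy": 0,"dz": 0,"rx": 0,"ry": 0,"rz": 0,"gripper": 0.6},
  {"dx": 0,"dy": 0,"dz": 0,"rx": 0,"ry": 0,"rz": 0,"gripper": 0.7},
  {"dx": 0,"dy": 0,"dz": 0,"rx": 0,"ry": 0,"rz": 0,"gripper": 0.7},
], force=30)

```text
t: 3.43
eef_pos: [0.469, 0.2621, 0.101]
ee_rot: [-3.141, 0.001, -1.571]
force: [-2.4, 0.2, 3.1]
width: 0.0415
gripper_force: 30.0
```

Request:
jog_arm([
  {"dx": 0,"dy": 0,"dz": -5,"rx": 0,"ry": 0,"rz": 0,"gripper": 0.7},
  {"dx": 0,"dy": 0,"dz": -15,"rx": 0,"ry": 0,"rz": 0,"gripper": 0.7},
  {"dx": 0,"dy": 0,"dz": -28,"rx": 0,"ry": 0,"rz": 0,"gripper": 0.7},
  {"dx": 0,"dy": 0,"dz": -42,"rx": 0,"ry": 0,"rz": 0,"gripper": 0.7},
  {"dx": 0,"dy": 0,"dz": -55,"rx": 0,"ry": 0,"rz": 0,"gripper": 0.7},
  {"dx": 0,"dy": 0,"dz": -65,"rx": 0,"ry": 0,"rz": 0,"gripper": 0.7},
  {"dx": 0,"dy": 0,"dz": -70,"rx": 0,"ry": 0,"rz": 0,"gripper": 0.7},
  {"dx": 0,"dy": 0,"dz": -70,"rx": 0,"ry": 0,"rz": 0,"gripper": 0.7},
])

```text
t: 4.1
eef_pos: [0.4694, 0.2624, 0.172]
ee_rot: [-3.14, 0.002, -1.571]
force: [0.6, 0.4, -2.4]
width: 0.0415
gripper_force: 30.0
```

Request:
jog_arm([
  {"dx": 5,"dy": -2,"dz": 0,"rx": 0,"ry": 0,"rz": 0,"gripper": 0.7},
  {"dx": 16,"dy": -7,"dz": 0,"rx": 0,"ry": 0,"rz": 0,"gripper": 0.7},
  {"dx": 34,"dy": -15,"dz": 0,"rx": 0,"ry": 0,"rz": 0,"gripper": 0.7},
  {"dx": 53,"dy": -23,"dz": 0,"rx": 0,"ry": 0,"rz": 0,"gripper": 0.7},
  {"dx": 72,"dy": -31,"dz": 0,"rx": 0,"ry": 0,"rz": 0,"gripper": 0.7},
  {"dx": 91,"dy": -39,"dz": 0,"rx": 0,"ry": 0,"rz": 0,"gripper": 0.7},
  {"dx": 107,"dy": -46,"dz": 0,"rx": 0,"ry": 0,"rz": 0,"gripper": 0.7},
  {"dx": 116,"dy": -50,"dz": 0,"rx": 0,"ry": 0,"rz": 0,"gripper": 0.7},
])

```text
t: 4.77
eef_pos: [0.519, 0.1433, 0.1696]
ee_rot: [3.14, -0.001, -1.572]
force: [-0.5, 0.9, -1.2]
width: 0.0418
gripper_force: 30.0
```

Request:
jog_arm([
  {"dx": 5,"dy": -2,"dz": 0,"rx": 0,"ry": 0,"rz": 0,"gripper": 0.7},
  {"dx": 16,"dy": -7,"dz": 0,"rx": 0,"ry": 0,"rz": 0,"gripper": 0.7},
  {"dx": 34,"dy": -15,"dz": 0,"rx": 0,"ry": 0,"rz": 0,"gripper": 0.7},
  {"dx": 53,"dy": -23,"dz": 0,"rx": 0,"ry": 0,"rz": 0,"gripper": 0.7},
  {"dx": 72,"dy": -31,"dz": 0,"rx": 0,"ry": 0,"rz": 0,"gripper": 0.7},
  {"dx": 91,"dy": -39,"dz": 0,"rx": 0,"ry": 0,"rz": 0,"gripper": 0.7},
  {"dx": 107,"dy": -46,"dz": 0,"rx": 0,"ry": 0,"rz": 0,"gripper": 0.7},
  {"dx": 116,"dy": -50,"dz": 0,"rx": 0,"ry": 0,"rz": 0,"gripper": 0.7},
])

```text
t: 5.43
eef_pos: [0.5694, 0.0284, 0.1703]
ee_rot: [3.141, -0.0, -1.571]
force: [1.0, 0.6, -1.2]
width: 0.0414
gripper_force: 30.0
```

Request:
jog_arm([
  {"dx": 0,"dy": 0,"dz": 8,"rx": 0,"ry": 0,"rz": 0,"gripper": 0.7},
  {"dx": 0,"dy": 0,"dz": 22,"rx": 0,"ry": 0,"rz": 0,"gripper": 0.7},
  {"dx": 0,"dy": 0,"dz": 40,"rx": 0,"ry": 0,"rz": 0,"gripper": 0.7},
  {"dx": 0,"dy": 0,"dz": 55,"rx": 0,"ry": 0,"rz": 0,"gripper": 0.7},
  {"dx": 0,"dy": 0,"dz": 64,"rx": 0,"ry": 0,"rz": 0,"gripper": 0.7},
  {"dx": 0,"dy": 0,"dz": 68,"rx": 0,"ry": 0,"rz": 0,"gripper": 0.7},
  {"dx": 0,"dy": 0,"dz": 70,"rx": 0,"ry": 0,"rz": 0,"gripper": 0.7},
  {"dx": 0,"dy": 0,"dz": 71,"rx": 0,"ry": 0,"rz": 0,"gripper": 0.7},
])

```text
t: 6.1
eef_pos: [0.5692, 0.0303, 0.0997]
ee_rot: [-3.141, -0.0, -1.57]
force: [0.7, 0.1, -1.6]
width: 0.0417
gripper_force: 30.0
```

Request:
jog_arm([
  {"dx": 0,"dy": 0,"dz": 0,"rx": 0,"ry": 0,"rz": 0,"gripper": 0.7},
  {"dx": 0,"dy": 0,"dz": 0.5,"rx": 0,"ry": 0,"rz": 0,"gripper": 0.7},
  {"dx": 0,"dy": 0,"dz": 0.5,"rx": 0,"ry": 0,"rz": 0,"gripper": 0.5},
  {"dx": 0,"dy": 0,"dz": 0.5,"rx": 0,"ry": 0,"rz": 0,"gripper": 0.4},
  {"dx": 0,"dy": 0,"dz": 0.5,"rx": 0,"ry": 0,"rz": 0,"gripper": 0.2},
  {"dx": 0,"dy": 0,"dz": 0.5,"rx": 0,"ry": 0,"rz": 0,"gripper": 0},
  {"dx": 0,"dy": 0,"dz": 0.5,"rx": 0,"ry": 0,"rz": 0,"gripper": 0},
  {"dx": 0,"dy": 0,"dz": 0.5,"rx": 0,"ry": 0,"rz": 0,"gripper": 0},
])

```text
t: 6.77
eef_pos: [0.569, 0.0299, 0.0992]
ee_rot: [-3.141, 0.0, -1.571]
force: [0.8, -0.1, -0.5]
width: 0.0716
gripper_force: 0.0
```

Request:
jog_arm([
  {"dx": 0,"dy": 0,"dz": 0,"rx": 0,"ry": 0,"rz": 0,"gripper": 0},
  {"dx": 0,"dy": 0,"dz": -6,"rx": 0,"ry": 0,"rz": 0,"gripper": 0},
  {"dx": 0,"dy": 0,"dz": -20,"rx": 0,"ry": 0,"rz": 0,"gripper": 0},
  {"dx": 0,"dy": 0,"dz": -40,"rx": 0,"ry": 0,"rz": 0,"gripper": 0},
  {"dx": 0,"dy": 0,"dz": -60,"rx": 0,"ry": 0,"rz": 0,"gripper": 0},
  {"dx": 0,"dy": 0,"dz": -80,"rx": 0,"ry": 0,"rz": 0,"gripper": 0},
  {"dx": 0,"dy": 0,"dz": -95,"rx": 0,"ry": 0,"rz": 0,"gripper": 0},
  {"dx": 0,"dy": 0,"dz": -100,"rx": 0,"ry": 0,"rz": 0,"gripper": 0},
])

```text
t: 7.43
eef_pos: [0.5702, 0.0302, 0.2023]
ee_rot: [-3.137, 0.001, -1.57]
force: [1.1, -0.9, 0.5]
width: 0.0875
gripper_force: 0.0
```

Request:
jog_arm([
  {"dx": -38,"dy": 14,"dz": 0,"rx": 0,"ry": 0,"rz": 0,"gripper": 0},
  {"dx": -76,"dy": 28,"dz": 0,"rx": 0,"ry": 0,"rz": 0,"gripper": 0},
  {"dx": -114,"dy": 42,"dz": 0,"rx": 0,"ry": 0,"rz": 0,"gripper": 0},
  {"dx": -152,"dy": 56,"dz": 0,"rx": 0,"ry": 0,"rz": 0,"gripper": 0},
  {"dx": -190,"dy": 69,"dz": 0,"rx": 0,"ry": 0,"rz": 0,"gripper": 0},
  {"dx": -228,"dy": 83,"dz": 0,"rx": 0,"ry": 0,"rz": 0,"gripper": 0},
  {"dx": -266,"dy": 97,"dz": 0,"rx": 0,"ry": 0,"rz": 0,"gripper": 0},
  {"dx": -299,"dy": 109,"dz": 0,"rx": 0,"ry": 0,"rz": 0,"gripper": 0},
])

```text
t: 8.1
eef_pos: [0.4586, 0.331, 0.1989]
ee_rot: [3.141, 0.0, -1.57]
force: [0.9, 0.1, 0.2]
width: 0.0877
gripper_force: 0.0
```

Run:
```python
from h import *
s=arm.get_state(); print(s["eef_pos"])
f=grab("side"); C=cloud(f)
for nm,z0,z1,b in(("cart",.105,.126,(.53,.61,-.02,.08)),("cartside",.03,.1,(.53,.61,-.02,.08)),("sleeve",.119,.132,(.43,.49,.295,.36))):
    m=(C[...,2]>z0)&(C[...,2]<z1)&(C[...,0]>b[0])&(C[...,0]<b[1])&(C[...,1]>b[2])&(C[...,1]<b[3]); p=C[m]
    print(nm,len(p),cv2.minEnclosingCircle(p[:,:2].astype(np.float32)*1000) if len(p)>3 else 0)
```

```text
[0.45857377 0.33096382 0.1989216 ]
cart 0 0
cartside 0 0
sleeve 0 0
```

Request:
jog_arm([
  {"dx": 0,"dy": 0,"dz": 0,"rx": 0,"ry": 0,"rz": 0,"gripper": 0},
  {"dx": 0,"dy": -1,"dz": 10,"rx": 0,"ry": 0,"rz": 0,"gripper": 0},
  {"dx": 0,"dy": -1,"dz": 30,"rx": 0,"ry": 0,"rz": 0,"gripper": 0},
  {"dx": 0,"dy": -1,"dz": 50,"rx": 0,"ry": 0,"rz": 0,"gripper": 0},
  {"dx": 0,"dy": -1,"dz": 70,"rx": 0,"ry": 0,"rz": 0,"gripper": 0},
  {"dx": 0,"dy": -1,"dz": 88,"rx": 0,"ry": 0,"rz": 0,"gripper": 0},
  {"dx": 0,"dy": -1,"dz": 97,"rx": 0,"ry": 0,"rz": 0,"gripper": 0},
  {"dx": 0,"dy": -1,"dz": 99,"rx": 0,"ry": 0,"rz": 0,"gripper": 0},
])

```text
t: 8.82
eef_pos: [0.4605, 0.3267, 0.0977]
ee_rot: [3.139, -0.003, -1.573]
force: [-0.5, 0.7, 0.5]
width: 0.0876
gripper_force: 0.0
```

Request:
jog_arm([
  {"dx": 0,"dy": 0,"dz": 0,"rx": 0,"ry": 0,"rz": 0,"gripper": 0.2},
  {"dx": 0,"dy": 0,"dz": 0,"rx": 0,"ry": 0,"rz": 0,"gripper": 0.35},
  {"dx": 0,"dy": 0,"dz": 0,"rx": 0,"ry": 0,"rz": 0,"gripper": 0.45},
  {"dx": 0,"dy": 0,"dz": 0,"rx": 0,"ry": 0,"rz": 0,"gripper": 0.5},
  {"dx": 0,"dy": 0,"dz": 0,"rx": 0,"ry": 0,"rz": 0,"gripper": 0.55},
  {"dx": 0,"dy": 0,"dz": 0,"rx": 0,"ry": 0,"rz": 0,"gripper": 0.6},
  {"dx": 0,"dy": 0,"dz": 0,"rx": 0,"ry": 0,"rz": 0,"gripper": 0.7},
  {"dx": 0,"dy": 0,"dz": 0,"rx": 0,"ry": 0,"rz": 0,"gripper": 0.7},
], force=35)

```text
t: 9.48
eef_pos: [0.461, 0.3291, 0.1003]
ee_rot: [-3.141, 0.0, -1.571]
force: [-0.6, -0.7, 0.7]
width: 0.0411
gripper_force: 35.0
```

Request:
jog_arm([
  {"dx": 0,"dy": 0,"dz": -5,"rx": 0,"ry": 0,"rz": 0,"gripper": 0.7},
  {"dx": 0,"dy": 0,"dz": -20,"rx": 0,"ry": 0,"rz": 0,"gripper": 0.7},
  {"dx": 0,"dy": 0,"dz": -44,"rx": 0,"ry": 0,"rz": 0,"gripper": 0.7},
  {"dx": 0,"dy": 0,"dz": -72,"rx": 0,"ry": 0,"rz": 0,"gripper": 0.7},
  {"dx": 0,"dy": 0,"dz": -100,"rx": 0,"ry": 0,"rz": 0,"gripper": 0.7},
  {"dx": 0,"dy": 0,"dz": -128,"rx": 0,"ry": 0,"rz": 0,"gripper": 0.7},
  {"dx": 0,"dy": 0,"dz": -144,"rx": 0,"ry": 0,"rz": 0,"gripper": 0.7},
  {"dx": 0,"dy": 0,"dz": -150,"rx": 0,"ry": 0,"rz": 0,"gripper": 0.7},
])

```text
t: 10.15
eef_pos: [0.4613, 0.3294, 0.2529]
ee_rot: [-3.139, 0.003, -1.571]
force: [0.6, 1.1, -5.3]
width: 0.0413
gripper_force: 35.0
```

Request:
jog_arm([
  {"dx": 7,"dy": -2,"dz": 0,"rx": 0,"ry": 0,"rz": 0,"gripper": 0.7},
  {"dx": 25,"dy": -7,"dz": 0,"rx": 0,"ry": 0,"rz": 0,"gripper": 0.7},
  {"dx": 53,"dy": -16,"dz": 0,"rx": 0,"ry": 0,"rz": 0,"gripper": 0.7},
  {"dx": 83,"dy": -25,"dz": 0,"rx": 0,"ry": 0,"rz": 0,"gripper": 0.7},
  {"dx": 113,"dy": -34,"dz": 0,"rx": 0,"ry": 0,"rz": 0,"gripper": 0.7},
  {"dx": 143,"dy": -43,"dz": 0,"rx": 0,"ry": 0,"rz": 0,"gripper": 0.7},
  {"dx": 168,"dy": -50,"dz": 0,"rx": 0,"ry": 0,"rz": 0,"gripper": 0.7},
  {"dx": 181,"dy": -54,"dz": 0,"rx": 0,"ry": 0,"rz": 0,"gripper": 0.7},
])

```text
t: 10.82
eef_pos: [0.5139, 0.1444, 0.2478]
ee_rot: [3.138, -0.002, -1.573]
force: [0.2, 0.5, -4.8]
width: 0.0409
gripper_force: 35.0
```

Request:
jog_arm([
  {"dx": 7,"dy": -2,"dz": 0,"rx": 0,"ry": 0,"rz": 0,"gripper": 0.7},
  {"dx": 25,"dy": -7,"dz": 0,"rx": 0,"ry": 0,"rz": 0,"gripper": 0.7},
  {"dx": 53,"dy": -16,"dz": 0,"rx": 0,"ry": 0,"rz": 0,"gripper": 0.7},
  {"dx": 83,"dy": -25,"dz": 0,"rx": 0,"ry": 0,"rz": 0,"gripper": 0.7},
  {"dx": 113,"dy": -34,"dz": 0,"rx": 0,"ry": 0,"rz": 0,"gripper": 0.7},
  {"dx": 143,"dy": -43,"dz": 0,"rx": 0,"ry": 0,"rz": 0,"gripper": 0.7},
  {"dx": 168,"dy": -50,"dz": 0,"rx": 0,"ry": 0,"rz": 0,"gripper": 0.7},
  {"dx": 181,"dy": -54,"dz": 0,"rx": 0,"ry": 0,"rz": 0,"gripper": 0.7},
])

```text
t: 11.48
eef_pos: [0.5684, -0.0355, 0.2481]
ee_rot: [3.138, -0.001, -1.572]
force: [0.4, 0.1, -5.2]
width: 0.0408
gripper_force: 35.0
```

Run:
```python
from h import *
f=grab("side"); save(f,"side1.png",s=1.25); print(arm.get_state()["eef_pos"])
```

```text
[ 0.56872406 -0.03644796  0.24799917]
```

View pics/side1.png

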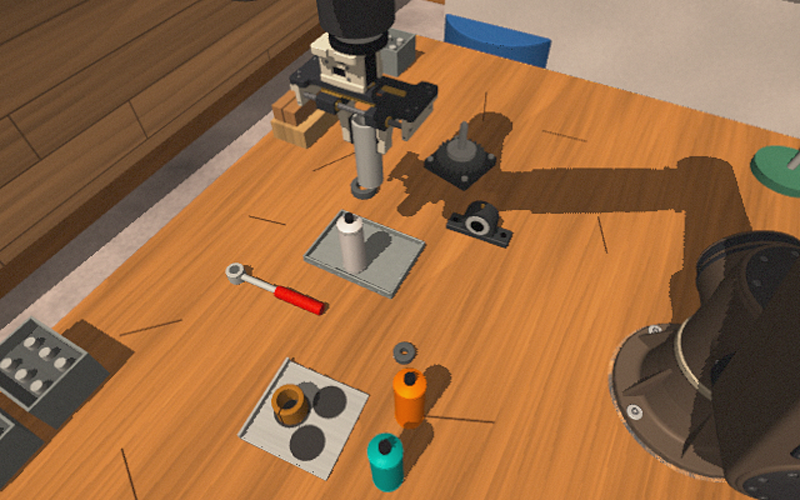

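The cartridge stands upright in the tray at (350,240), the sleeve hangs straight above it, and the bushing at (290,403) is now free. I'll lower the sleeve.

Request:
jog_arm([
  {"dx": 0,"dy": 0,"dz": 10,"rx": 0,"ry": 0,"rz": 0,"gripper": 0.7},
  {"dx": 0,"dy": 0,"dz": 35,"rx": 0,"ry": 0,"rz": 0,"gripper": 0.7},
  {"dx": 0,"dy": 0,"dz": 65,"rx": 0,"ry": 0,"rz": 0,"gripper": 0.7},
  {"dx": 0,"dy": 0,"dz": 95,"rx": 0,"ry": 0,"rz": 0,"gripper": 0.7},
  {"dx": 0,"dy": 0,"dz": 122,"rx": 0,"ry": 0,"rz": 0,"gripper": 0.7},
  {"dx": 0,"dy": 0,"dz": 140,"rx": 0,"ry": 0,"rz": 0,"gripper": 0.7},
  {"dx": 0,"dy": 0,"dz": 146,"rx": 0,"ry": 0,"rz": 0,"gripper": 0.7},
  {"dx": 0,"dy": 0,"dz": 149,"rx": 0,"ry": 0,"rz": 0,"gripper": 0.7},
])

```text
t: 12.2
eef_pos: [0.5674, -0.0327, 0.0988]
ee_rot: [3.137, -0.001, -1.57]
force: [0.6, -0.2, -4.7]
width: 0.041
gripper_force: 35.0
```

Request:
jog_arm([
  {"dx": 0,"dy": 0,"dz": 1,"rx": 0,"ry": 0,"rz": 0,"gripper": 0.7},
  {"dx": 0,"dy": 0,"dz": 2,"rx": 0,"ry": 0,"rz": 0,"gripper": 0.7},
  {"dx": 0,"dy": 0,"dz": 2,"rx": 0,"ry": 0,"rz": 0,"gripper": 0.7},
  {"dx": 0,"dy": 0,"dz": 2,"rx": 0,"ry": 0,"rz": 0,"gripper": 0.5},
  {"dx": 0,"dy": 0,"dz": 2,"rx": 0,"ry": 0,"rz": 0,"gripper": 0.3},
  {"dx": 0,"dy": 0,"dz": 2,"rx": 0,"ry": 0,"rz": 0,"gripper": 0},
  {"dx": 0,"dy": 0,"dz": 2,"rx": 0,"ry": 0,"rz": 0,"gripper": 0},
  {"dx": 0,"dy": 0,"dz": 2,"rx": 0,"ry": 0,"rz": 0,"gripper": 0},
])

```text
t: 12.87
eef_pos: [0.5693, -0.033, 0.0997]
ee_rot: [-3.14, 0.0, -1.571]
force: [-0.6, 0.9, 0.1]
width: 0.0649
gripper_force: 0.0
```

Request:
jog_arm([
  {"dx": 0,"dy": 0,"dz": 0,"rx": 0,"ry": 0,"rz": 0,"gripper": 0},
  {"dx": 0,"dy": 0,"dz": -4,"rx": 0,"ry": 0,"rz": 0,"gripper": 0},
  {"dx": 0,"dy": 0,"dz": -18,"rx": 0,"ry": 0,"rz": 0,"gripper": 0},
  {"dx": 0,"dy": 0,"dz": -38,"rx": 0,"ry": 0,"rz": 0,"gripper": 0},
  {"dx": 0,"dy": 0,"dz": -60,"rx": 0,"ry": 0,"rz": 0,"gripper": 0},
  {"dx": 0,"dy": 0,"dz": -80,"rx": 0,"ry": 0,"rz": 0,"gripper": 0},
  {"dx": 0,"dy": 0,"dz": -95,"rx": 0,"ry": 0,"rz": 0,"gripper": 0},
  {"dx": 0,"dy": 0,"dz": -100,"rx": 0,"ry": 0,"rz": 0,"gripper": 0},
])

```text
t: 13.53
eef_pos: [0.5702, -0.033, 0.2021]
ee_rot: [-3.137, 0.0, -1.57]
force: [1.8, 0.6, 0.8]
width: 0.0876
gripper_force: 0.0
```

Request:
jog_arm([
  {"dx": -38,"dy": 7,"dz": 0,"rx": 0,"ry": 0,"rz": 0,"gripper": 0},
  {"dx": -76,"dy": 14,"dz": 0,"rx": 0,"ry": 0,"rz": 0,"gripper": 0},
  {"dx": -114,"dy": 21,"dz": 0,"rx": 0,"ry": 0,"rz": 0,"gripper": 0},
  {"dx": -152,"dy": 28,"dz": 0,"rx": 0,"ry": 0,"rz": 0,"gripper": 0},
  {"dx": -190,"dy": 35,"dz": 0,"rx": 0,"ry": 0,"rz": 0,"gripper": 0},
  {"dx": -228,"dy": 42,"dz": 0,"rx": 0,"ry": 0,"rz": 0,"gripper": 0},
  {"dx": -260,"dy": 49,"dz": 0,"rx": 0,"ry": 0,"rz": 0,"gripper": 0},
  {"dx": -280,"dy": 52,"dz": 0,"rx": 0,"ry": 0,"rz": 0,"gripper": 0},
])

```text
t: 14.2
eef_pos: [0.5158, 0.2498, 0.1986]
ee_rot: [3.141, 0.0, -1.569]
force: [-0.3, -1.1, -0.0]
width: 0.0877
gripper_force: 0.0
```

Run:
```python
from h import *
f=grab("top"); C=cloud(f); print(arm.get_state()["eef_pos"])
f2=grab("side"); C2=cloud(f2)
for n,c in(("top",C),("side",C2)):
  for nm,z0,z1,b in(("cart",.105,.124,(.53,.61,0,.08)),("sleeve",.113,.132,(.53,.61,-.08,0)),("bush",.040,.053,(.48,.545,.26,.34))):
    m=(c[...,2]>z0)&(c[...,2]<z1)&(c[...,0]>b[0])&(c[...,0]<b[1])&(c[...,1]>b[2])&(c[...,1]<b[3]); p=c[m]
    print(n,nm,len(p),np.round(np.r_[cv2.minEnclosingCircle(p[:,:2].astype(np.float32)*1000)[0],p.mean(0)],3) if len(p)>3 else 0)
```

```text
[0.51614137 0.25177463 0.19852296]
top cart 237 [5.69614e+02 3.35720e+01 5.68000e-01 3.30000e-02 1.17000e-01]
top sleeve 116 [ 5.6954e+02 -3.2122e+01  5.6900e-01 -3.2000e-02  1.2200e-01]
top bush 76 [5.09734e+02 3.01644e+02 5.03000e-01 3.07000e-01 4.40000e-02]
side cart 0 0
side sleeve 0 0
side bush 148 [5.03884e+02 3.02652e+02 4.94000e-01 3.07000e-01 4.60000e-02]
```

Request:
jog_arm([
  {"dx": -20,"dy": 3,"dz": 0,"rx": 0,"ry": 0,"rz": 0,"gripper": 0},
  {"dx": -40,"dy": 6,"dz": 0,"rx": 0,"ry": 0,"rz": 0,"gripper": 0},
  {"dx": -51,"dy": 7,"dz": 10,"rx": 0,"ry": 0,"rz": 0,"gripper": 0},
  {"dx": -51,"dy": 7,"dz": 40,"rx": 0,"ry": 0,"rz": 0,"gripper": 0},
  {"dx": -51,"dy": 7,"dz": 70,"rx": 0,"ry": 0,"rz": 0,"gripper": 0},
  {"dx": -51,"dy": 7,"dz": 88,"rx": 0,"ry": 0,"rz": 0,"gripper": 0},
  {"dx": -51,"dy": 7,"dz": 95,"rx": 0,"ry": 0,"rz": 0,"gripper": 0},
  {"dx": -51,"dy": 7,"dz": 95,"rx": 0,"ry": 0,"rz": 0,"gripper": 0},
])

```text
t: 14.97
eef_pos: [0.509, 0.2964, 0.1016]
ee_rot: [3.138, -0.003, -1.571]
force: [-0.2, -0.0, 0.3]
width: 0.0878
gripper_force: 0.0
```

Request:
jog_arm([
  {"dx": -1,"dy": 0,"dz": 5,"rx": 0,"ry": 0,"rz": 0,"gripper": 0},
  {"dx": -2,"dy": 0,"dz": 16,"rx": 0,"ry": 0,"rz": 0,"gripper": 0},
  {"dx": -2,"dy": 0,"dz": 30,"rx": 0,"ry": 0,"rz": 0,"gripper": 0},
  {"dx": -2,"dy": 0,"dz": 42,"rx": 0,"ry": 0,"rz": 0,"gripper": 0},
  {"dx": -2,"dy": 0,"dz": 51,"rx": 0,"ry": 0,"rz": 0,"gripper": 0},
  {"dx": -2,"dy": 0,"dz": 55,"rx": 0,"ry": 0,"rz": 0,"gripper": 0},
  {"dx": -2,"dy": 0,"dz": 56,"rx": 0,"ry": 0,"rz": 0,"gripper": 0.2},
  {"dx": -2,"dy": 0,"dz": 56,"rx": 0,"ry": 0,"rz": 0,"gripper": 0.3},
])

```text
t: 15.63
eef_pos: [0.5101, 0.3001, 0.0482]
ee_rot: [-3.141, 0.0, -1.571]
force: [-0.1, -0.7, 0.0]
width: 0.0792
gripper_force: 0.0
```

Request:
jog_arm([
  {"dx": 0,"dy": 0,"dz": 0,"rx": 0,"ry": 0,"rz": 0,"gripper": 0.4},
  {"dx": 0,"dy": 0,"dz": 0,"rx": 0,"ry": 0,"rz": 0,"gripper": 0.45},
  {"dx": 0,"dy": 0,"dz": 0,"rx": 0,"ry": 0,"rz": 0,"gripper": 0.5},
  {"dx": 0,"dy": 0,"dz": 0,"rx": 0,"ry": 0,"rz": 0,"gripper": 0.55},
  {"dx": 0,"dy": 0,"dz": 0,"rx": 0,"ry": 0,"rz": 0,"gripper": 0.6},
  {"dx": 0,"dy": 0,"dz": 0,"rx": 0,"ry": 0,"rz": 0,"gripper": 0.7},
  {"dx": 0,"dy": 0,"dz": 0,"rx": 0,"ry": 0,"rz": 0,"gripper": 0.7},
  {"dx": 0,"dy": 0,"dz": 0,"rx": 0,"ry": 0,"rz": 0,"gripper": 0.7},
], force=35)

```text
t: 16.3
eef_pos: [0.51, 0.3, 0.0483]
ee_rot: [-3.141, 0.0, -1.571]
force: [-2.2, -1.0, 4.0]
width: 0.0456
gripper_force: 35.0
```

Request:
jog_arm([
  {"dx": 0,"dy": 0,"dz": -5,"rx": 0,"ry": 0,"rz": 0,"gripper": 0.7},
  {"dx": 0,"dy": 0,"dz": -22,"rx": 0,"ry": 0,"rz": 0,"gripper": 0.7},
  {"dx": 0,"dy": 0,"dz": -52,"rx": 0,"ry": 0,"rz": 0,"gripper": 0.7},
  {"dx": 0,"dy": 0,"dz": -86,"rx": 0,"ry": 0,"rz": 0,"gripper": 0.7},
  {"dx": 0,"dy": 0,"dz": -120,"rx": 0,"ry": 0,"rz": 0,"gripper": 0.7},
  {"dx": 0,"dy": 0,"dz": -152,"rx": 0,"ry": 0,"rz": 0,"gripper": 0.7},
  {"dx": 0,"dy": 0,"dz": -173,"rx": 0,"ry": 0,"rz": 0,"gripper": 0.7},
  {"dx": 0,"dy": 0,"dz": -180,"rx": 0,"ry": 0,"rz": 0,"gripper": 0.7},
])

```text
t: 16.97
eef_pos: [0.511, 0.3007, 0.232]
ee_rot: [-3.138, 0.004, -1.57]
force: [0.8, -0.1, -3.6]
width: 0.0457
gripper_force: 35.0
```

Request:
jog_arm([
  {"dx": 8,"dy": 0,"dz": 0,"rx": 0,"ry": 0,"rz": 0,"gripper": 0.7},
  {"dx": 27,"dy": 0,"dz": 0,"rx": 0,"ry": 0,"rz": 0,"gripper": 0.7},
  {"dx": 55,"dy": 0,"dz": 0,"rx": 0,"ry": 0,"rz": 0,"gripper": 0.7},
  {"dx": 85,"dy": -1,"dz": 0,"rx": 0,"ry": 0,"rz": 0,"gripper": 0.7},
  {"dx": 115,"dy": -1,"dz": 0,"rx": 0,"ry": 0,"rz": 0,"gripper": 0.7},
  {"dx": 145,"dy": -1,"dz": 0,"rx": 0,"ry": 0,"rz": 0,"gripper": 0.7},
  {"dx": 175,"dy": -1,"dz": 0,"rx": 0,"ry": 0,"rz": 0,"gripper": 0.7},
  {"dx": 205,"dy": -2,"dz": 0,"rx": 0,"ry": 0,"rz": 0,"gripper": 0.7},
])

```text
t: 17.63
eef_pos: [0.5098, 0.092, 0.2256]
ee_rot: [3.138, -0.002, -1.571]
force: [0.5, 0.5, -2.7]
width: 0.0455
gripper_force: 35.0
```

Request:
jog_arm([
  {"dx": 30,"dy": 0,"dz": 0,"rx": 0,"ry": 0,"rz": 0,"gripper": 0.7},
  {"dx": 60,"dy": 0,"dz": 0,"rx": 0,"ry": 0,"rz": 0,"gripper": 0.7},
  {"dx": 90,"dy": 0,"dz": 0,"rx": 0,"ry": 0,"rz": 0,"gripper": 0.7},
  {"dx": 120,"dy": -1,"dz": 0,"rx": 0,"ry": 0,"rz": 0,"gripper": 0.7},
  {"dx": 150,"dy": -1,"dz": 0,"rx": 0,"ry": 0,"rz": 0,"gripper": 0.7},
  {"dx": 180,"dy": -1,"dz": 0,"rx": 0,"ry": 0,"rz": 0,"gripper": 0.7},
  {"dx": 210,"dy": -1,"dz": 0,"rx": 0,"ry": 0,"rz": 0,"gripper": 0.7},
  {"dx": 240,"dy": -2,"dz": 0,"rx": 0,"ry": 0,"rz": 0,"gripper": 0.7},
])

```text
t: 18.3
eef_pos: [0.5114, -0.1472, 0.2255]
ee_rot: [3.137, 0.0, -1.571]
force: [1.1, 0.6, -2.8]
width: 0.0456
gripper_force: 35.0
```

Request:
jog_arm([
  {"dx": 28,"dy": 0,"dz": 0,"rx": 0,"ry": 0,"rz": 0,"gripper": 0.7},
  {"dx": 56,"dy": 0,"dz": 0,"rx": 0,"ry": 0,"rz": 0,"gripper": 0.7},
  {"dx": 84,"dy": 0,"dz": 0,"rx": 0,"ry": 0,"rz": 0,"gripper": 0.7},
  {"dx": 110,"dy": 0,"dz": 0,"rx": 0,"ry": 0,"rz": 0,"gripper": 0.7},
  {"dx": 130,"dy": 0,"dz": 0,"rx": 0,"ry": 0,"rz": 0,"gripper": 0.7},
  {"dx": 145,"dy": 0,"dz": 0,"rx": 0,"ry": 0,"rz": 0,"gripper": 0.7},
  {"dx": 150,"dy": 0,"dz": 0,"rx": 0,"ry": 0,"rz": 0,"gripper": 0.7},
  {"dx": 150,"dy": 0,"dz": 0,"rx": 0,"ry": 0,"rz": 0,"gripper": 0.7},
])

```text
t: 18.97
eef_pos: [0.5118, -0.2962, 0.2254]
ee_rot: [3.137, 0.001, -1.573]
force: [0.3, 0.5, -3.6]
width: 0.0454
gripper_force: 35.0
```

Run:
```python
from h import *
f=grab("side"); save(f,"side2.png",(220,0,480,195),3); C=cloud(f)
p=C[(C[...,2]>.07)&(C[...,2]<.108)&(C[...,0]>.47)&(C[...,0]<.55)&(C[...,1]>-.33)&(C[...,1]<-.26)]
print(arm.get_state()["eef_pos"],len(p),p.min(0),p.max(0))
```

```text
[ 0.51223051 -0.29540324  0.2259481 ] 78 [ 0.50699069 -0.29842143  0.07125685] [ 0.52185509 -0.28550112  0.10775581]
```

View pics/side2.png

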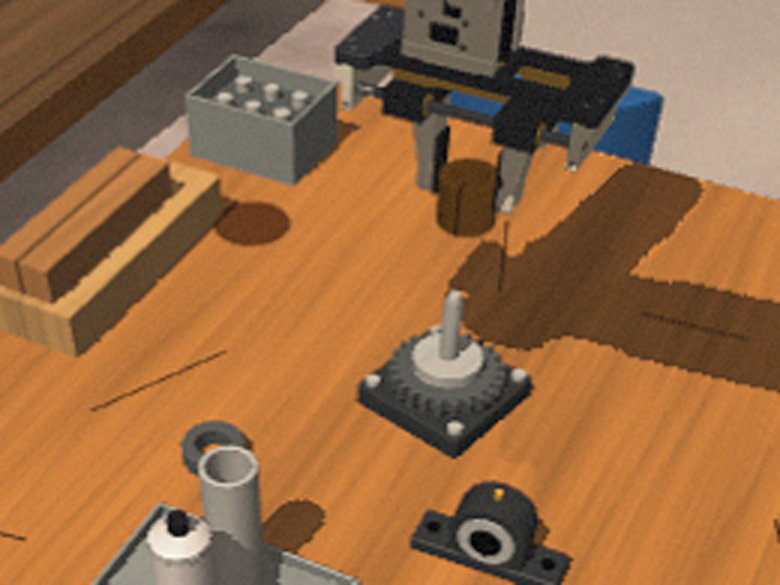

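The bushing hangs level and square at (466,197), above the post tip at (456,300). Lowering now.

Request:
jog_arm([
  {"dx": 0,"dy": -1,"dz": 8,"rx": 0,"ry": 0,"rz": 0,"gripper": 0.7},
  {"dx": 0,"dy": -1,"dz": 24,"rx": 0,"ry": 0,"rz": 0,"gripper": 0.7},
  {"dx": 0,"dy": -1,"dz": 44,"rx": 0,"ry": 0,"rz": 0,"gripper": 0.7},
  {"dx": 0,"dy": -1,"dz": 62,"rx": 0,"ry": 0,"rz": 0,"gripper": 0.7},
  {"dx": 0,"dy": -1,"dz": 78,"rx": 0,"ry": 0,"rz": 0,"gripper": 0.7},
  {"dx": 0,"dy": -1,"dz": 92,"rx": 0,"ry": 0,"rz": 0,"gripper": 0.7},
  {"dx": 0,"dy": -1,"dz": 100,"rx": 0,"ry": 0,"rz": 0,"gripper": 0.7},
  {"dx": 0,"dy": -1,"dz": 104,"rx": 0,"ry": 0,"rz": 0,"gripper": 0.7},
])

```text
t: 19.68
eef_pos: [0.5141, -0.294, 0.1223]
ee_rot: [3.139, 0.001, -1.57]
force: [-0.4, 0.2, -3.4]
width: 0.0458
gripper_force: 35.0
```

Request:
jog_arm([
  {"dx": 0,"dy": 0,"dz": 3,"rx": 0,"ry": 0,"rz": 0,"gripper": 0.7},
  {"dx": 0,"dy": 0,"dz": 9,"rx": 0,"ry": 0,"rz": 0,"gripper": 0.7},
  {"dx": 0,"dy": 0,"dz": 15,"rx": 0,"ry": 0,"rz": 0,"gripper": 0.7},
  {"dx": 0,"dy": 0,"dz": 21,"rx": 0,"ry": 0,"rz": 0,"gripper": 0.7},
  {"dx": 0,"dy": 0,"dz": 25,"rx": 0,"ry": 0,"rz": 0,"gripper": 0.7},
  {"dx": 0,"dy": 0,"dz": 28,"rx": 0,"ry": 0,"rz": 0,"gripper": 0.7},
  {"dx": 0,"dy": 0,"dz": 30,"rx": 0,"ry": 0,"rz": 0,"gripper": 0.7},
  {"dx": 0,"dy": 0,"dz": 31,"rx": 0,"ry": 0,"rz": 0,"gripper": 0.7},
])

```text
t: 20.35
eef_pos: [0.5149, -0.2951, 0.0928]
ee_rot: [3.141, 0.0, -1.571]
force: [-0.8, 0.5, -3.6]
width: 0.0453
gripper_force: 35.0
```

Almost seated (0.5 mm above), so I release and retract.

Request:
jog_arm([
  {"dx": 0,"dy": 0,"dz": 0.5,"rx": 0,"ry": 0,"rz": 0,"gripper": 0.7},
  {"dx": 0,"dy": 0,"dz": 1,"rx": 0,"ry": 0,"rz": 0,"gripper": 0.7},
  {"dx": 0,"dy": 0,"dz": 1,"rx": 0,"ry": 0,"rz": 0,"gripper": 0.45},
  {"dx": 0,"dy": 0,"dz": 1,"rx": 0,"ry": 0,"rz": 0,"gripper": 0.3},
  {"dx": 0,"dy": 0,"dz": 1,"rx": 0,"ry": 0,"rz": 0,"gripper": 0.1},
  {"dx": 0,"dy": 0,"dz": 1,"rx": 0,"ry": 0,"rz": 0,"gripper": 0},
  {"dx": 0,"dy": 0,"dz": 1,"rx": 0,"ry": 0,"rz": 0,"gripper": 0},
  {"dx": 0,"dy": 0,"dz": 1,"rx": 0,"ry": 0,"rz": 0,"gripper": 0},
])

```text
t: 21.02
eef_pos: [0.515, -0.2951, 0.0922]
ee_rot: [-3.141, -0.0, -1.571]
force: [-0.5, -0.6, 0.6]
width: 0.0762
gripper_force: 0.0
```

Request:
jog_arm([
  {"dx": 0,"dy": 0,"dz": 0,"rx": 0,"ry": 0,"rz": 0,"gripper": 0},
  {"dx": 0,"dy": 0,"dz": -5,"rx": 0,"ry": 0,"rz": 0,"gripper": 0},
  {"dx": 0,"dy": 0,"dz": -18,"rx": 0,"ry": 0,"rz": 0,"gripper": 0},
  {"dx": 0,"dy": 0,"dz": -38,"rx": 0,"ry": 0,"rz": 0,"gripper": 0},
  {"dx": 0,"dy": 0,"dz": -58,"rx": 0,"ry": 0,"rz": 0,"gripper": 0},
  {"dx": 0,"dy": 0,"dz": -78,"rx": 0,"ry": 0,"rz": 0,"gripper": 0},
  {"dx": 0,"dy": 0,"dz": -94,"rx": 0,"ry": 0,"rz": 0,"gripper": 0},
  {"dx": 0,"dy": 0,"dz": -100,"rx": 0,"ry": 0,"rz": 0,"gripper": 0},
])

```text
t: 21.68
eef_pos: [0.516, -0.2955, 0.1952]
ee_rot: [-3.138, -0.001, -1.57]
force: [0.6, -0.6, 1.0]
width: 0.0878
gripper_force: 0.0
```

Request:
jog_arm([
  {"dx": -22,"dy": -20,"dz": 0,"rx": 0,"ry": 0,"rz": 0,"gripper": 0},
  {"dx": -48,"dy": -43,"dz": 0,"rx": 0,"ry": 0,"rz": 0,"gripper": 0},
  {"dx": -74,"dy": -66,"dz": 0,"rx": 0,"ry": 0,"rz": 0,"gripper": 0},
  {"dx": -100,"dy": -89,"dz": 0,"rx": 0,"ry": 0,"rz": 0,"gripper": 0},
  {"dx": -126,"dy": -112,"dz": 0,"rx": 0,"ry": 0,"rz": 0,"gripper": 0},
  {"dx": -148,"dy": -132,"dz": 0,"rx": 0,"ry": 0,"rz": 0,"gripper": 0},
  {"dx": -157,"dy": -140,"dz": 0,"rx": 0,"ry": 0,"rz": 0,"gripper": 0},
  {"dx": -157,"dy": -140,"dz": 0,"rx": 0,"ry": 0,"rz": 0,"gripper": 0},
])

```text
t: 22.35
eef_pos: [0.6563, -0.1358, 0.1909]
ee_rot: [3.141, 0.0, -1.568]
force: [-0.6, -0.5, 1.1]
width: 0.0874
gripper_force: 0.0
```

Request:
jog_arm([
  {"dx": 0,"dy": 0,"dz": 8,"rx": 0,"ry": 0,"rz": 0,"gripper": 0},
  {"dx": 0,"dy": 0,"dz": 28,"rx": 0,"ry": 0,"rz": 0,"gripper": 0},
  {"dx": 0,"dy": 0,"dz": 53,"rx": 0,"ry": 0,"rz": 0,"gripper": 0},
  {"dx": 0,"dy": 0,"dz": 78,"rx": 0,"ry": 0,"rz": 0,"gripper": 0},
  {"dx": 0,"dy": 0,"dz": 100,"rx": 0,"ry": 0,"rz": 0,"gripper": 0},
  {"dx": 0,"dy": 0,"dz": 115,"rx": 0,"ry": 0,"rz": 0,"gripper": 0},
  {"dx": 0,"dy": 0,"dz": 120,"rx": 0,"ry": 0,"rz": 0,"gripper": 0},
  {"dx": 0,"dy": 0,"dz": 120,"rx": 0,"ry": 0,"rz": 0,"gripper": 0},
])

```text
t: 23.02
eef_pos: [0.6531, -0.1391, 0.0702]
ee_rot: [3.138, -0.0, -1.572]
force: [-0.4, 0.1, 0.9]
width: 0.0876
gripper_force: 0.0
```

Run:
```python
from h import *
f=grab("side"); C=cloud(f); save(f,"side3.png",(220,40,480,235),3)
def q(z0,z1,x0,x1,y0,y1):
    p=C[(C[...,2]>z0)&(C[...,2]<z1)&(C[...,0]>x0)&(C[...,0]<x1)&(C[...,1]>y0)&(C[...,1]<y1)]
    print(len(p),np.round(np.r_[cv2.minEnclosingCircle(p[:,:2].astype(np.float32)*1000)[0],np.median(p[:,2])*1000],1) if len(p)>3 else 0)
q(.082,.098,.47,.55,-.34,-.25); q(.012,.024,.62,.69,-.18,-.10)
s=arm.get_state();print(s["eef_pos"],s["force"])
```

```text
183 [ 515.5 -292.4   90.3]
151 [ 656.3 -140.5   18.4]
[ 0.65418424 -0.13892769  0.07170563] [-0.3632805   0.26077646  0.78044495]
```

View pics/side3.png

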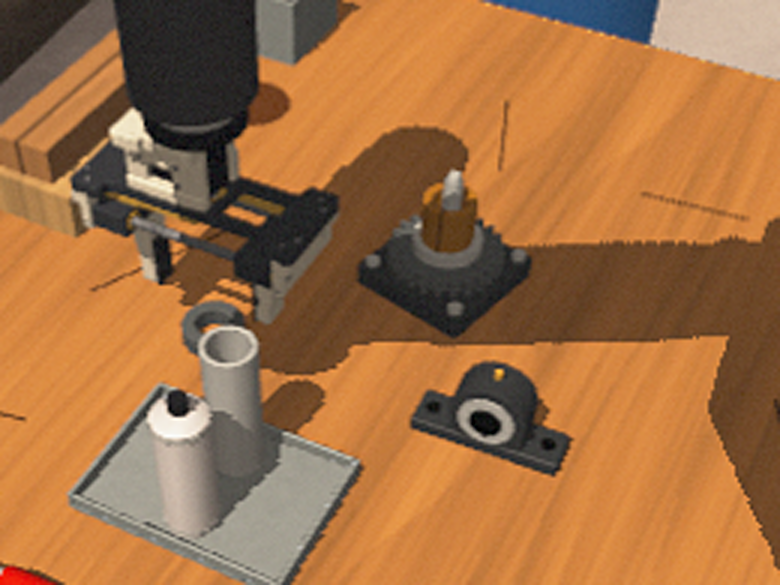

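The bushing sits on the seat around the post at (448,220), with its top at 90 mm. The open jaws straddle the wide collar at (213,327). Next I descend and grip.

Request:
jog_arm([
  {"dx": 0,"dy": 0,"dz": 6,"rx": 0,"ry": 0,"rz": 0,"gripper": 0},
  {"dx": 0,"dy": 0,"dz": 16,"rx": 0,"ry": 0,"rz": 0,"gripper": 0},
  {"dx": 0,"dy": 0,"dz": 27,"rx": 0,"ry": 0,"rz": 0,"gripper": 0},
  {"dx": 0,"dy": 0,"dz": 36,"rx": 0,"ry": 0,"rz": 0,"gripper": 0},
  {"dx": 0,"dy": 0,"dz": 42,"rx": 0,"ry": 0,"rz": 0,"gripper": 0},
  {"dx": 0,"dy": 0,"dz": 45,"rx": 0,"ry": 0,"rz": 0,"gripper": 0},
  {"dx": 0,"dy": 0,"dz": 46,"rx": 0,"ry": 0,"rz": 0,"gripper": 0},
  {"dx": 0,"dy": 0,"dz": 46,"rx": 0,"ry": 0,"rz": 0,"gripper": 0.15},
])

```text
t: 23.73
eef_pos: [0.6549, -0.138, 0.0257]
ee_rot: [3.141, -0.0, -1.571]
force: [1.0, 0.6, 0.3]
width: 0.0845
gripper_force: 0.0
```

Request:
jog_arm([
  {"dx": 0,"dy": 0,"dz": 0,"rx": 0,"ry": 0,"rz": 0,"gripper": 0.25},
  {"dx": 0,"dy": 0,"dz": 0,"rx": 0,"ry": 0,"rz": 0,"gripper": 0.35},
  {"dx": 0,"dy": 0,"dz": 0,"rx": 0,"ry": 0,"rz": 0,"gripper": 0.4},
  {"dx": 0,"dy": 0,"dz": 0,"rx": 0,"ry": 0,"rz": 0,"gripper": 0.45},
  {"dx": 0,"dy": 0,"dz": 0,"rx": 0,"ry": 0,"rz": 0,"gripper": 0.5},
  {"dx": 0,"dy": 0,"dz": 0,"rx": 0,"ry": 0,"rz": 0,"gripper": 0.6},
  {"dx": 0,"dy": 0,"dz": 0,"rx": 0,"ry": 0,"rz": 0,"gripper": 0.6},
  {"dx": 0,"dy": 0,"dz": 0,"rx": 0,"ry": 0,"rz": 0,"gripper": 0.6},
], force=30)

```text
t: 24.4
eef_pos: [0.6551, -0.1381, 0.0264]
ee_rot: [-3.141, -0.0, -1.571]
force: [-1.0, -0.4, 2.3]
width: 0.0523
gripper_force: 30.0
```

Request:
jog_arm([
  {"dx": 0,"dy": 0,"dz": -4,"rx": 0,"ry": 0,"rz": 0,"gripper": 0.6},
  {"dx": 0,"dy": 0,"dz": -16,"rx": 0,"ry": 0,"rz": 0,"gripper": 0.6},
  {"dx": 0,"dy": 0,"dz": -40,"rx": 0,"ry": 0,"rz": 0,"gripper": 0.6},
  {"dx": 0,"dy": 0,"dz": -68,"rx": 0,"ry": 0,"rz": 0,"gripper": 0.6},
  {"dx": 0,"dy": 0,"dz": -98,"rx": 0,"ry": 0,"rz": 0,"gripper": 0.6},
  {"dx": 0,"dy": 0,"dz": -126,"rx": 0,"ry": 0,"rz": 0,"gripper": 0.6},
  {"dx": 0,"dy": 0,"dz": -148,"rx": 0,"ry": 0,"rz": 0,"gripper": 0.6},
  {"dx": 0,"dy": 0,"dz": -155,"rx": 0,"ry": 0,"rz": 0,"gripper": 0.6},
])

```text
t: 25.07
eef_pos: [0.6565, -0.1383, 0.1864]
ee_rot: [-3.135, -0.0, -1.57]
force: [0.7, 0.1, -1.2]
width: 0.0522
gripper_force: 30.0
```

Request:
jog_arm([
  {"dx": 10,"dy": 9,"dz": 0,"rx": 0,"ry": 0,"rz": 0,"gripper": 0.6},
  {"dx": 32,"dy": 28,"dz": 0,"rx": 0,"ry": 0,"rz": 0,"gripper": 0.6},
  {"dx": 58,"dy": 52,"dz": 0,"rx": 0,"ry": 0,"rz": 0,"gripper": 0.6},
  {"dx": 84,"dy": 75,"dz": 0,"rx": 0,"ry": 0,"rz": 0,"gripper": 0.6},
  {"dx": 108,"dy": 97,"dz": 0,"rx": 0,"ry": 0,"rz": 0,"gripper": 0.6},
  {"dx": 128,"dy": 115,"dz": 0,"rx": 0,"ry": 0,"rz": 0,"gripper": 0.6},
  {"dx": 140,"dy": 126,"dz": 0,"rx": 0,"ry": 0,"rz": 0,"gripper": 0.6},
  {"dx": 144,"dy": 130,"dz": 0,"rx": 0,"ry": 0,"rz": 0,"gripper": 0.6},
])

```text
t: 25.73
eef_pos: [0.5222, -0.2836, 0.1803]
ee_rot: [3.14, 0.001, -1.573]
force: [0.2, -0.1, -2.2]
width: 0.0521
gripper_force: 30.0
```

Run:
```python
from h import *
f=grab("side"); save(f,"side4.png",(300,20,500,170),3.9)
C=cloud(f);p=C[(C[...,2]>.14)&(C[...,2]<.182)&(C[...,0]>.47)&(C[...,0]<.58)&(C[...,1]>-.34)&(C[...,1]<-.24)]
s=arm.get_state();print(s["eef_pos"],s["width"],p.min(0),p.max(0))
```

```text
[ 0.52268311 -0.28338077  0.18048973] 0.05229445146701839 [ 0.47996816 -0.31262244  0.15390684] [ 0.56563437 -0.25565568  0.18198175]
```

View pics/side4.png

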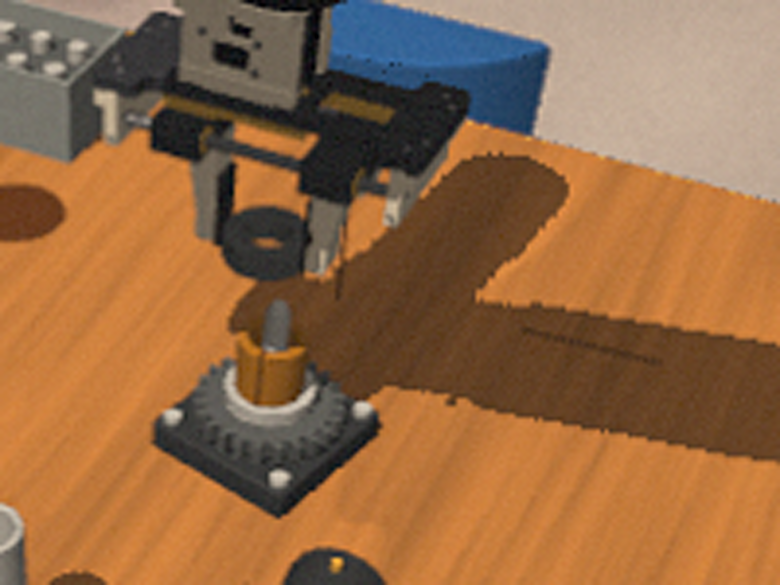

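The collar is held level and central in the jaws at (265,243), with the post tip just ahead at (278,310). I'll do the fine shift and then lower.

Request:
jog_arm([
  {"dx": 6,"dy": 5,"dz": 0,"rx": 0,"ry": 0,"rz": 0,"gripper": 0.6},
  {"dx": 12,"dy": 9,"dz": 0,"rx": 0,"ry": 0,"rz": 0,"gripper": 0.6},
  {"dx": 12,"dy": 9,"dz": 0,"rx": 0,"ry": 0,"rz": 0,"gripper": 0.6},
  {"dx": 12,"dy": 9,"dz": 8,"rx": 0,"ry": 0,"rz": 0,"gripper": 0.6},
  {"dx": 12,"dy": 9,"dz": 20,"rx": 0,"ry": 0,"rz": 0,"gripper": 0.6},
  {"dx": 12,"dy": 9,"dz": 32,"rx": 0,"ry": 0,"rz": 0,"gripper": 0.6},
  {"dx": 12,"dy": 9,"dz": 42,"rx": 0,"ry": 0,"rz": 0,"gripper": 0.6},
  {"dx": 12,"dy": 9,"dz": 48,"rx": 0,"ry": 0,"rz": 0,"gripper": 0.6},
])

```text
t: 26.45
eef_pos: [0.5156, -0.2934, 0.1312]
ee_rot: [3.14, 0.001, -1.57]
force: [0.5, 0.3, -1.6]
width: 0.0523
gripper_force: 30.0
```

Request:
jog_arm([
  {"dx": 0,"dy": 0,"dz": 3,"rx": 0,"ry": 0,"rz": 0,"gripper": 0.6},
  {"dx": 0,"dy": 0,"dz": 6,"rx": 0,"ry": 0,"rz": 0,"gripper": 0.6},
  {"dx": 0,"dy": 0,"dz": 9,"rx": 0,"ry": 0,"rz": 0,"gripper": 0.6},
  {"dx": 0,"dy": 0,"dz": 12,"rx": 0,"ry": 0,"rz": 0,"gripper": 0.6},
  {"dx": 0,"dy": 0,"dz": 14,"rx": 0,"ry": 0,"rz": 0,"gripper": 0.6},
  {"dx": 0,"dy": 0,"dz": 15,"rx": 0,"ry": 0,"rz": 0,"gripper": 0.6},
  {"dx": 0,"dy": 0,"dz": 15,"rx": 0,"ry": 0,"rz": 0,"gripper": 0.6},
  {"dx": 0,"dy": 0,"dz": 15,"rx": 0,"ry": 0,"rz": 0,"gripper": 0.6},
])

```text
t: 27.12
eef_pos: [0.516, -0.2941, 0.1182]
ee_rot: [-3.141, -0.0, -1.571]
force: [0.9, -0.2, -2.0]
width: 0.0522
gripper_force: 30.0
```

Request:
jog_arm([
  {"dx": 0,"dy": 1,"dz": 1,"rx": 0,"ry": 0,"rz": 0,"gripper": 0.6},
  {"dx": 0,"dy": 1,"dz": 2,"rx": 0,"ry": 0,"rz": 0,"gripper": 0.6},
  {"dx": 0,"dy": 1,"dz": 2,"rx": 0,"ry": 0,"rz": 0,"gripper": 0.6},
  {"dx": 0,"dy": 1,"dz": 2,"rx": 0,"ry": 0,"rz": 0,"gripper": 0.35},
  {"dx": 0,"dy": 1,"dz": 2,"rx": 0,"ry": 0,"rz": 0,"gripper": 0.2},
  {"dx": 0,"dy": 1,"dz": 2,"rx": 0,"ry": 0,"rz": 0,"gripper": 0},
  {"dx": 0,"dy": 1,"dz": 2,"rx": 0,"ry": 0,"rz": 0,"gripper": 0},
  {"dx": 0,"dy": 1,"dz": 2,"rx": 0,"ry": 0,"rz": 0,"gripper": 0},
])

```text
t: 27.78
eef_pos: [0.515, -0.2941, 0.1161]
ee_rot: [-3.141, -0.0, -1.571]
force: [1.2, -0.4, 0.5]
width: 0.0783
gripper_force: 0.0
```

Request:
jog_arm([
  {"dx": 0,"dy": 0,"dz": 0,"rx": 0,"ry": 0,"rz": 0,"gripper": 0},
  {"dx": 0,"dy": 0,"dz": -5,"rx": 0,"ry": 0,"rz": 0,"gripper": 0},
  {"dx": 0,"dy": 0,"dz": -18,"rx": 0,"ry": 0,"rz": 0,"gripper": 0},
  {"dx": 0,"dy": 0,"dz": -38,"rx": 0,"ry": 0,"rz": 0,"gripper": 0},
  {"dx": 0,"dy": 0,"dz": -58,"rx": 0,"ry": 0,"rz": 0,"gripper": 0},
  {"dx": 0,"dy": 0,"dz": -74,"rx": 0,"ry": 0,"rz": 0,"gripper": 0},
  {"dx": 0,"dy": 0,"dz": -82,"rx": 0,"ry": 0,"rz": 0,"gripper": 0},
  {"dx": 0,"dy": 0,"dz": -85,"rx": 0,"ry": 0,"rz": 0,"gripper": 0},
])

```text
t: 28.45
eef_pos: [0.5156, -0.2943, 0.2029]
ee_rot: [-3.139, -0.001, -1.571]
force: [-0.2, 0.0, -0.0]
width: 0.0875
gripper_force: 0.0
```

Request:
jog_arm([
  {"dx": -25,"dy": -5,"dz": 0,"rx": 0,"ry": 0,"rz": 0,"gripper": 0},
  {"dx": -62,"dy": -13,"dz": 0,"rx": 0,"ry": 0,"rz": 0,"gripper": 0},
  {"dx": -100,"dy": -21,"dz": 0,"rx": 0,"ry": 0,"rz": 0,"gripper": 0},
  {"dx": -138,"dy": -29,"dz": 0,"rx": 0,"ry": 0,"rz": 0,"gripper": 0},
  {"dx": -176,"dy": -37,"dz": 0,"rx": 0,"ry": 0,"rz": 0,"gripper": 0},
  {"dx": -214,"dy": -45,"dz": 0,"rx": 0,"ry": 0,"rz": 0,"gripper": 0},
  {"dx": -245,"dy": -51,"dz": 0,"rx": 0,"ry": 0,"rz": 0,"gripper": 0},
  {"dx": -261,"dy": -54,"dz": 0,"rx": 0,"ry": 0,"rz": 0,"gripper": 0},
])

```text
t: 29.12
eef_pos: [0.569, -0.0299, 0.2001]
ee_rot: [3.141, 0.0, -1.569]
force: [-0.1, -0.3, 0.2]
width: 0.0877
gripper_force: 0.0
```

Run:
```python
from h import *
print(arm.get_state()["eef_pos"])
f=grab("side"); C=cloud(f); save(f,"side5.png",s=1.25)
def q(C,n,z0,z1,x0,x1,y0,y1):
    p=C[(C[...,2]>z0)&(C[...,2]<z1)&(C[...,0]>x0)&(C[...,0]<x1)&(C[...,1]>y0)&(C[...,1]<y1)]
    print(n,len(p),np.round(np.r_[cv2.minEnclosingCircle(p[:,:2].astype(np.float32)*1000)[0],np.median(p[:,2])*1000],1) if len(p)>3 else 0)
q(C,"collar",.1,.112,.47,.56,-.34,-.25)
t=cloud(grab("top"));q(t,"collar",.1,.112,.47,.56,-.34,-.25)
for c in(C,t):
  q(c,"sleeve",.113,.132,.53,.61,-.08,0);q(c,"cart",.105,.125,.53,.61,0,.08)
```

```text
[ 0.56901749 -0.02987831  0.20012519]
collar 272 [ 516.1 -294.6  108.8]
collar 326 [ 515.  -293.8  106.5]
sleeve 214 [568.5 -32.8 122.3]
cart 277 [566.9  31.9 119. ]
sleeve 55 [563.3 -31.6 122. ]
cart 234 [569.3  33.5 117.2]
```

View pics/side5.png

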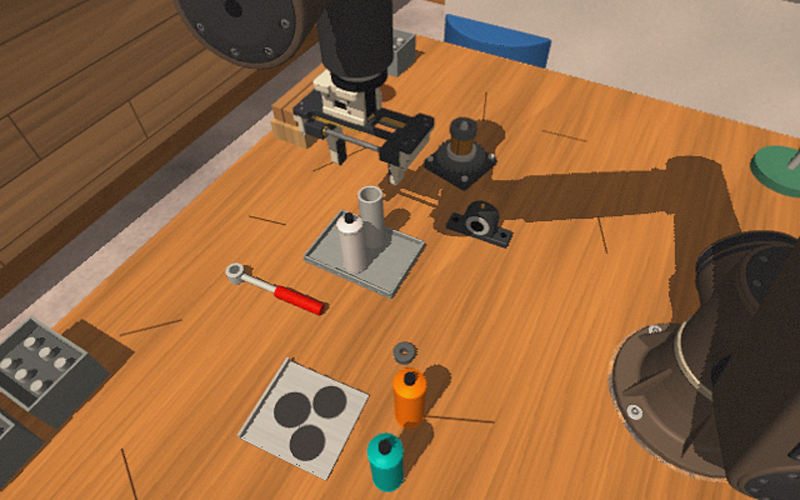

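The collar is on the bushing at (462,130), top at 108 mm, and both tall things still stand in the tray. Now I grip the sleeve.

Request:
jog_arm([
  {"dx": 0,"dy": 0,"dz": 0,"rx": 0,"ry": 0,"rz": 0,"gripper": 0},
  {"dx": 0,"dy": 0,"dz": 10,"rx": 0,"ry": 0,"rz": 0,"gripper": 0},
  {"dx": 0,"dy": 0,"dz": 30,"rx": 0,"ry": 0,"rz": 0,"gripper": 0},
  {"dx": 0,"dy": 0,"dz": 52,"rx": 0,"ry": 0,"rz": 0,"gripper": 0},
  {"dx": 0,"dy": 0,"dz": 74,"rx": 0,"ry": 0,"rz": 0,"gripper": 0},
  {"dx": 0,"dy": 0,"dz": 90,"rx": 0,"ry": 0,"rz": 0,"gripper": 0},
  {"dx": 0,"dy": 0,"dz": 98,"rx": 0,"ry": 0,"rz": 0,"gripper": 0},
  {"dx": 0,"dy": 0,"dz": 100,"rx": 0,"ry": 0,"rz": 0,"gripper": 0},
])

```text
t: 29.88
eef_pos: [0.5675, -0.0343, 0.0988]
ee_rot: [3.138, -0.001, -1.573]
force: [-0.7, 0.1, -0.4]
width: 0.0878
gripper_force: 0.0
```

Request:
jog_arm([
  {"dx": 0,"dy": 0,"dz": 0,"rx": 0,"ry": 0,"rz": 0,"gripper": 0.2},
  {"dx": 0,"dy": 0,"dz": 0,"rx": 0,"ry": 0,"rz": 0,"gripper": 0.35},
  {"dx": 0,"dy": 0,"dz": 0,"rx": 0,"ry": 0,"rz": 0,"gripper": 0.45},
  {"dx": 0,"dy": 0,"dz": 0,"rx": 0,"ry": 0,"rz": 0,"gripper": 0.5},
  {"dx": 0,"dy": 0,"dz": 0,"rx": 0,"ry": 0,"rz": 0,"gripper": 0.55},
  {"dx": 0,"dy": 0,"dz": 0,"rx": 0,"ry": 0,"rz": 0,"gripper": 0.6},
  {"dx": 0,"dy": 0,"dz": 0,"rx": 0,"ry": 0,"rz": 0,"gripper": 0.7},
  {"dx": 0,"dy": 0,"dz": 0,"rx": 0,"ry": 0,"rz": 0,"gripper": 0.7},
], force=35)

```text
t: 30.55
eef_pos: [0.5691, -0.033, 0.1013]
ee_rot: [-3.141, 0.0, -1.571]
force: [-0.7, 0.1, 1.6]
width: 0.0411
gripper_force: 35.0
```

Request:
jog_arm([
  {"dx": 0,"dy": 0,"dz": -5,"rx": 0,"ry": 0,"rz": 0,"gripper": 0.7},
  {"dx": 0,"dy": 0,"dz": -20,"rx": 0,"ry": 0,"rz": 0,"gripper": 0.7},
  {"dx": 0,"dy": 0,"dz": -44,"rx": 0,"ry": 0,"rz": 0,"gripper": 0.7},
  {"dx": 0,"dy": 0,"dz": -72,"rx": 0,"ry": 0,"rz": 0,"gripper": 0.7},
  {"dx": 0,"dy": 0,"dz": -100,"rx": 0,"ry": 0,"rz": 0,"gripper": 0.7},
  {"dx": 0,"dy": 0,"dz": -128,"rx": 0,"ry": 0,"rz": 0,"gripper": 0.7},
  {"dx": 0,"dy": 0,"dz": -144,"rx": 0,"ry": 0,"rz": 0,"gripper": 0.7},
  {"dx": 0,"dy": 0,"dz": -150,"rx": 0,"ry": 0,"rz": 0,"gripper": 0.7},
])

```text
t: 31.22
eef_pos: [0.5696, -0.0329, 0.2539]
ee_rot: [-3.138, 0.001, -1.571]
force: [1.0, -0.6, -4.6]
width: 0.0409
gripper_force: 35.0
```

Request:
jog_arm([
  {"dx": -7,"dy": 2,"dz": 0,"rx": 0,"ry": 0,"rz": 0,"gripper": 0.7},
  {"dx": -25,"dy": 7,"dz": 0,"rx": 0,"ry": 0,"rz": 0,"gripper": 0.7},
  {"dx": -53,"dy": 16,"dz": 0,"rx": 0,"ry": 0,"rz": 0,"gripper": 0.7},
  {"dx": -83,"dy": 25,"dz": 0,"rx": 0,"ry": 0,"rz": 0,"gripper": 0.7},
  {"dx": -113,"dy": 34,"dz": 0,"rx": 0,"ry": 0,"rz": 0,"gripper": 0.7},
  {"dx": -143,"dy": 43,"dz": 0,"rx": 0,"ry": 0,"rz": 0,"gripper": 0.7},
  {"dx": -168,"dy": 50,"dz": 0,"rx": 0,"ry": 0,"rz": 0,"gripper": 0.7},
  {"dx": -181,"dy": 54,"dz": 0,"rx": 0,"ry": 0,"rz": 0,"gripper": 0.7},
])

```text
t: 31.88
eef_pos: [0.5128, 0.1503, 0.2488]
ee_rot: [3.138, -0.001, -1.57]
force: [0.0, -0.5, -5.3]
width: 0.041
gripper_force: 35.0
```

Request:
jog_arm([
  {"dx": -7,"dy": 2,"dz": 0,"rx": 0,"ry": 0,"rz": 0,"gripper": 0.7},
  {"dx": -25,"dy": 7,"dz": 0,"rx": 0,"ry": 0,"rz": 0,"gripper": 0.7},
  {"dx": -53,"dy": 16,"dz": 0,"rx": 0,"ry": 0,"rz": 0,"gripper": 0.7},
  {"dx": -83,"dy": 25,"dz": 0,"rx": 0,"ry": 0,"rz": 0,"gripper": 0.7},
  {"dx": -113,"dy": 34,"dz": 0,"rx": 0,"ry": 0,"rz": 0,"gripper": 0.7},
  {"dx": -143,"dy": 43,"dz": 0,"rx": 0,"ry": 0,"rz": 0,"gripper": 0.7},
  {"dx": -168,"dy": 50,"dz": 0,"rx": 0,"ry": 0,"rz": 0,"gripper": 0.7},
  {"dx": -181,"dy": 54,"dz": 0,"rx": 0,"ry": 0,"rz": 0,"gripper": 0.7},
])

```text
t: 32.55
eef_pos: [0.4596, 0.3309, 0.2492]
ee_rot: [3.14, -0.001, -1.57]
force: [0.1, 0.2, -4.3]
width: 0.0411
gripper_force: 35.0
```

Request:
jog_arm([
  {"dx": 0,"dy": 0,"dz": 0,"rx": 0,"ry": 0,"rz": 0,"gripper": 0.7},
  {"dx": 0,"dy": 0,"dz": 10,"rx": 0,"ry": 0,"rz": 0,"gripper": 0.7},
  {"dx": 0,"dy": 0,"dz": 40,"rx": 0,"ry": 0,"rz": 0,"gripper": 0.7},
  {"dx": 0,"dy": 0,"dz": 70,"rx": 0,"ry": 0,"rz": 0,"gripper": 0.7},
  {"dx": 0,"dy": 0,"dz": 100,"rx": 0,"ry": 0,"rz": 0,"gripper": 0.7},
  {"dx": 0,"dy": 0,"dz": 125,"rx": 0,"ry": 0,"rz": 0,"gripper": 0.7},
  {"dx": 0,"dy": 0,"dz": 138,"rx": 0,"ry": 0,"rz": 0,"gripper": 0.7},
  {"dx": 0,"dy": 0,"dz": 142,"rx": 0,"ry": 0,"rz": 0,"gripper": 0.7},
])

```text
t: 33.22
eef_pos: [0.4595, 0.3256, 0.105]
ee_rot: [3.137, -0.005, -1.573]
force: [0.3, -0.1, -5.3]
width: 0.0405
gripper_force: 35.0
```

Request:
jog_arm([
  {"dx": 0,"dy": 0,"dz": 0,"rx": 0,"ry": 0,"rz": 0,"gripper": 0.7},
  {"dx": 0,"dy": 0,"dz": 0,"rx": 0,"ry": 0,"rz": 0,"gripper": 0.7},
  {"dx": 0,"dy": 0,"dz": 1,"rx": 0,"ry": 0,"rz": 0,"gripper": 0.7},
  {"dx": 0,"dy": 0,"dz": 2,"rx": 0,"ry": 0,"rz": 0,"gripper": 0.7},
  {"dx": 0,"dy": 0,"dz": 3,"rx": 0,"ry": 0,"rz": 0,"gripper": 0.7},
  {"dx": 0,"dy": 0,"dz": 4,"rx": 0,"ry": 0,"rz": 0,"gripper": 0.7},
  {"dx": 0,"dy": 0,"dz": 5,"rx": 0,"ry": 0,"rz": 0,"gripper": 0.7},
  {"dx": 0,"dy": 0,"dz": 5,"rx": 0,"ry": 0,"rz": 0,"gripper": 0.7},
])

```text
t: 33.88
eef_pos: [0.4608, 0.3289, 0.104]
ee_rot: [3.142, 0.0, -1.571]
force: [-0.2, -0.4, -4.4]
width: 0.0409
gripper_force: 35.0
```

Request:
jog_arm([
  {"dx": 0,"dy": 0,"dz": 0.5,"rx": 0,"ry": 0,"rz": 0,"gripper": 0.7},
  {"dx": 0,"dy": 0,"dz": 1,"rx": 0,"ry": 0,"rz": 0,"gripper": 0.7},
  {"dx": 0,"dy": 0,"dz": 1,"rx": 0,"ry": 0,"rz": 0,"gripper": 0.7},
  {"dx": 0,"dy": 0,"dz": 1,"rx": 0,"ry": 0,"rz": 0,"gripper": 0.5},
  {"dx": 0,"dy": 0,"dz": 1,"rx": 0,"ry": 0,"rz": 0,"gripper": 0.3},
  {"dx": 0,"dy": 0,"dz": 1,"rx": 0,"ry": 0,"rz": 0,"gripper": 0},
  {"dx": 0,"dy": 0,"dz": 1,"rx": 0,"ry": 0,"rz": 0,"gripper": 0},
  {"dx": 0,"dy": 0,"dz": 1,"rx": 0,"ry": 0,"rz": 0,"gripper": 0},
])

```text
t: 34.55
eef_pos: [0.4611, 0.3291, 0.1033]
ee_rot: [-3.141, 0.0, -1.571]
force: [-0.3, 0.3, 0.2]
width: 0.0648
gripper_force: 0.0
```

Request:
jog_arm([
  {"dx": 0,"dy": 0,"dz": 0,"rx": 0,"ry": 0,"rz": 0,"gripper": 0},
  {"dx": 0,"dy": 0,"dz": -4,"rx": 0,"ry": 0,"rz": 0,"gripper": 0},
  {"dx": 0,"dy": 0,"dz": -18,"rx": 0,"ry": 0,"rz": 0,"gripper": 0},
  {"dx": 0,"dy": 0,"dz": -38,"rx": 0,"ry": 0,"rz": 0,"gripper": 0},
  {"dx": 0,"dy": 0,"dz": -60,"rx": 0,"ry": 0,"rz": 0,"gripper": 0},
  {"dx": 0,"dy": 0,"dz": -80,"rx": 0,"ry": 0,"rz": 0,"gripper": 0},
  {"dx": 0,"dy": 0,"dz": -95,"rx": 0,"ry": 0,"rz": 0,"gripper": 0},
  {"dx": 0,"dy": 0,"dz": -100,"rx": 0,"ry": 0,"rz": 0,"gripper": 0},
])

```text
t: 35.22
eef_pos: [0.4618, 0.3298, 0.2062]
ee_rot: [-3.139, 0.003, -1.57]
force: [-0.6, -0.4, 0.3]
width: 0.0878
gripper_force: 0.0
```

Request:
jog_arm([
  {"dx": 38,"dy": -14,"dz": 0,"rx": 0,"ry": 0,"rz": 0,"gripper": 0},
  {"dx": 76,"dy": -28,"dz": 0,"rx": 0,"ry": 0,"rz": 0,"gripper": 0},
  {"dx": 114,"dy": -42,"dz": 0,"rx": 0,"ry": 0,"rz": 0,"gripper": 0},
  {"dx": 152,"dy": -56,"dz": 0,"rx": 0,"ry": 0,"rz": 0,"gripper": 0},
  {"dx": 190,"dy": -69,"dz": 0,"rx": 0,"ry": 0,"rz": 0,"gripper": 0},
  {"dx": 228,"dy": -83,"dz": 0,"rx": 0,"ry": 0,"rz": 0,"gripper": 0},
  {"dx": 266,"dy": -97,"dz": 0,"rx": 0,"ry": 0,"rz": 0,"gripper": 0},
  {"dx": 299,"dy": -108,"dz": 0,"rx": 0,"ry": 0,"rz": 0,"gripper": 0},
])

```text
t: 35.88
eef_pos: [0.5692, 0.0276, 0.2027]
ee_rot: [3.141, -0.0, -1.571]
force: [0.2, 0.1, 0.2]
width: 0.0876
gripper_force: 0.0
```

Run:
```python
from h import *
print(arm.get_state()["eef_pos"])
def q(C,n,z0,z1,x0,x1,y0,y1):
    p=C[(C[...,2]>z0)&(C[...,2]<z1)&(C[...,0]>x0)&(C[...,0]<x1)&(C[...,1]>y0)&(C[...,1]<y1)]
    print(n,len(p),np.round(np.r_[cv2.minEnclosingCircle(p[:,:2].astype(np.float32)*1000)[0],np.median(p[:,2])*1000],1) if len(p)>3 else 0)
for v in("side","top"):
  c=cloud(grab(v)); q(c,v+" sleeve",.119,.135,.43,.49,.295,.36);q(c,v+" cart",.105,.125,.53,.61,0,.08)
```

```text
[0.5691703  0.02756615 0.20269192]
side sleeve 304 [460.  328.6 126.1]
side cart 282 [566.9  32.9 118.8]
top sleeve 0 0
top cart 122 [564.7  32.1 117.8]
```

Request:
jog_arm([
  {"dx": 0,"dy": 0,"dz": 0,"rx": 0,"ry": 0,"rz": 0,"gripper": 0},
  {"dx": 0,"dy": 0,"dz": 10,"rx": 0,"ry": 0,"rz": 0,"gripper": 0},
  {"dx": 0,"dy": 0,"dz": 30,"rx": 0,"ry": 0,"rz": 0,"gripper": 0},
  {"dx": 0,"dy": 0,"dz": 52,"rx": 0,"ry": 0,"rz": 0,"gripper": 0},
  {"dx": 0,"dy": 0,"dz": 74,"rx": 0,"ry": 0,"rz": 0,"gripper": 0},
  {"dx": 0,"dy": 0,"dz": 92,"rx": 0,"ry": 0,"rz": 0,"gripper": 0},
  {"dx": 0,"dy": 0,"dz": 100,"rx": 0,"ry": 0,"rz": 0,"gripper": 0},
  {"dx": 0,"dy": 0,"dz": 103,"rx": 0,"ry": 0,"rz": 0,"gripper": 0},
])

```text
t: 36.65
eef_pos: [0.5676, 0.0307, 0.0981]
ee_rot: [3.138, -0.001, -1.569]
force: [-0.5, 0.3, 0.4]
width: 0.0878
gripper_force: 0.0
```

Request:
jog_arm([
  {"dx": 0,"dy": 0,"dz": 0,"rx": 0,"ry": 0,"rz": 0,"gripper": 0.2},
  {"dx": 0,"dy": 0,"dz": 0,"rx": 0,"ry": 0,"rz": 0,"gripper": 0.35},
  {"dx": 0,"dy": 0,"dz": 0,"rx": 0,"ry": 0,"rz": 0,"gripper": 0.45},
  {"dx": 0,"dy": 0,"dz": 0,"rx": 0,"ry": 0,"rz": 0,"gripper": 0.5},
  {"dx": 0,"dy": 0,"dz": 0,"rx": 0,"ry": 0,"rz": 0,"gripper": 0.55},
  {"dx": 0,"dy": 0,"dz": 0,"rx": 0,"ry": 0,"rz": 0,"gripper": 0.6},
  {"dx": 0,"dy": 0,"dz": 0,"rx": 0,"ry": 0,"rz": 0,"gripper": 0.7},
  {"dx": 0,"dy": 0,"dz": 0,"rx": 0,"ry": 0,"rz": 0,"gripper": 0.7},
], force=30)

```text
t: 37.32
eef_pos: [0.5691, 0.0299, 0.1003]
ee_rot: [-3.141, 0.0, -1.571]
force: [0.1, 0.7, 0.4]
width: 0.0418
gripper_force: 30.0
```

Request:
jog_arm([
  {"dx": 0,"dy": 0,"dz": -5,"rx": 0,"ry": 0,"rz": 0,"gripper": 0.7},
  {"dx": 0,"dy": 0,"dz": -15,"rx": 0,"ry": 0,"rz": 0,"gripper": 0.7},
  {"dx": 0,"dy": 0,"dz": -28,"rx": 0,"ry": 0,"rz": 0,"gripper": 0.7},
  {"dx": 0,"dy": 0,"dz": -42,"rx": 0,"ry": 0,"rz": 0,"gripper": 0.7},
  {"dx": 0,"dy": 0,"dz": -55,"rx": 0,"ry": 0,"rz": 0,"gripper": 0.7},
  {"dx": 0,"dy": 0,"dz": -65,"rx": 0,"ry": 0,"rz": 0,"gripper": 0.7},
  {"dx": 0,"dy": 0,"dz": -70,"rx": 0,"ry": 0,"rz": 0,"gripper": 0.7},
  {"dx": 0,"dy": 0,"dz": -70,"rx": 0,"ry": 0,"rz": 0,"gripper": 0.7},
])

```text
t: 37.98
eef_pos: [0.5695, 0.0301, 0.1716]
ee_rot: [-3.139, 0.001, -1.571]
force: [-0.4, -0.2, -1.5]
width: 0.0419
gripper_force: 30.0
```

Request:
jog_arm([
  {"dx": -5,"dy": 2,"dz": 0,"rx": 0,"ry": 0,"rz": 0,"gripper": 0.7},
  {"dx": -16,"dy": 7,"dz": 0,"rx": 0,"ry": 0,"rz": 0,"gripper": 0.7},
  {"dx": -34,"dy": 15,"dz": 0,"rx": 0,"ry": 0,"rz": 0,"gripper": 0.7},
  {"dx": -53,"dy": 23,"dz": 0,"rx": 0,"ry": 0,"rz": 0,"gripper": 0.7},
  {"dx": -72,"dy": 31,"dz": 0,"rx": 0,"ry": 0,"rz": 0,"gripper": 0.7},
  {"dx": -91,"dy": 39,"dz": 0,"rx": 0,"ry": 0,"rz": 0,"gripper": 0.7},
  {"dx": -107,"dy": 46,"dz": 0,"rx": 0,"ry": 0,"rz": 0,"gripper": 0.7},
  {"dx": -116,"dy": 50,"dz": 0,"rx": 0,"ry": 0,"rz": 0,"gripper": 0.7},
])

```text
t: 38.65
eef_pos: [0.5174, 0.1479, 0.1693]
ee_rot: [3.14, -0.0, -1.569]
force: [-0.8, -0.0, -2.0]
width: 0.0418
gripper_force: 30.0
```

Request:
jog_arm([
  {"dx": -5,"dy": 2,"dz": 0,"rx": 0,"ry": 0,"rz": 0,"gripper": 0.7},
  {"dx": -16,"dy": 7,"dz": 0,"rx": 0,"ry": 0,"rz": 0,"gripper": 0.7},
  {"dx": -34,"dy": 15,"dz": 0,"rx": 0,"ry": 0,"rz": 0,"gripper": 0.7},
  {"dx": -53,"dy": 23,"dz": 0,"rx": 0,"ry": 0,"rz": 0,"gripper": 0.7},
  {"dx": -72,"dy": 31,"dz": 0,"rx": 0,"ry": 0,"rz": 0,"gripper": 0.7},
  {"dx": -91,"dy": 39,"dz": 0,"rx": 0,"ry": 0,"rz": 0,"gripper": 0.7},
  {"dx": -107,"dy": 46,"dz": 0,"rx": 0,"ry": 0,"rz": 0,"gripper": 0.7},
  {"dx": -116,"dy": 50,"dz": 0,"rx": 0,"ry": 0,"rz": 0,"gripper": 0.7},
])

```text
t: 39.32
eef_pos: [0.4683, 0.2633, 0.1699]
ee_rot: [3.141, -0.0, -1.57]
force: [-0.6, 0.1, -2.1]
width: 0.0412
gripper_force: 30.0
```

Request:
jog_arm([
  {"dx": 0,"dy": 0,"dz": 0,"rx": 0,"ry": 0,"rz": 0,"gripper": 0.7},
  {"dx": 0,"dy": 0,"dz": 8,"rx": 0,"ry": 0,"rz": 0,"gripper": 0.7},
  {"dx": 0,"dy": 0,"dz": 22,"rx": 0,"ry": 0,"rz": 0,"gripper": 0.7},
  {"dx": 0,"dy": 0,"dz": 38,"rx": 0,"ry": 0,"rz": 0,"gripper": 0.7},
  {"dx": 0,"dy": 0,"dz": 50,"rx": 0,"ry": 0,"rz": 0,"gripper": 0.7},
  {"dx": 0,"dy": 0,"dz": 58,"rx": 0,"ry": 0,"rz": 0,"gripper": 0.7},
  {"dx": 0,"dy": 0,"dz": 62,"rx": 0,"ry": 0,"rz": 0,"gripper": 0.7},
  {"dx": 0,"dy": 0,"dz": 64,"rx": 0,"ry": 0,"rz": 0,"gripper": 0.7},
])

```text
t: 39.98
eef_pos: [0.469, 0.2612, 0.1053]
ee_rot: [3.141, -0.001, -1.572]
force: [-0.2, -0.1, -1.6]
width: 0.0416
gripper_force: 30.0
```

Request:
jog_arm([
  {"dx": 0,"dy": 0,"dz": 0,"rx": 0,"ry": 0,"rz": 0,"gripper": 0.7},
  {"dx": 0,"dy": 0,"dz": 0,"rx": 0,"ry": 0,"rz": 0,"gripper": 0.7},
  {"dx": 0,"dy": 0,"dz": 1,"rx": 0,"ry": 0,"rz": 0,"gripper": 0.7},
  {"dx": 0,"dy": 0,"dz": 2,"rx": 0,"ry": 0,"rz": 0,"gripper": 0.7},
  {"dx": 0,"dy": 0,"dz": 3,"rx": 0,"ry": 0,"rz": 0,"gripper": 0.7},
  {"dx": 0,"dy": 0,"dz": 3,"rx": 0,"ry": 0,"rz": 0,"gripper": 0.7},
  {"dx": 0,"dy": 0,"dz": 3,"rx": 0,"ry": 0,"rz": 0,"gripper": 0.7},
  {"dx": 0,"dy": 0,"dz": 3,"rx": 0,"ry": 0,"rz": 0,"gripper": 0.7},
])

```text
t: 40.65
eef_pos: [0.4689, 0.262, 0.1031]
ee_rot: [-3.142, 0.0, -1.571]
force: [0.5, -0.0, -1.7]
width: 0.041
gripper_force: 30.0
```

Request:
jog_arm([
  {"dx": 0,"dy": 0,"dz": 0.5,"rx": 0,"ry": 0,"rz": 0,"gripper": 0.7},
  {"dx": 0,"dy": 0,"dz": 1,"rx": 0,"ry": 0,"rz": 0,"gripper": 0.7},
  {"dx": 0,"dy": 0,"dz": 1,"rx": 0,"ry": 0,"rz": 0,"gripper": 0.7},
  {"dx": 0,"dy": 0,"dz": 1,"rx": 0,"ry": 0,"rz": 0,"gripper": 0.5},
  {"dx": 0,"dy": 0,"dz": 1,"rx": 0,"ry": 0,"rz": 0,"gripper": 0.3},
  {"dx": 0,"dy": 0,"dz": 1,"rx": 0,"ry": 0,"rz": 0,"gripper": 0},
  {"dx": 0,"dy": 0,"dz": 1,"rx": 0,"ry": 0,"rz": 0,"gripper": 0},
  {"dx": 0,"dy": 0,"dz": 1,"rx": 0,"ry": 0,"rz": 0,"gripper": 0},
])

```text
t: 41.32
eef_pos: [0.469, 0.262, 0.1021]
ee_rot: [-3.142, 0.0, -1.571]
force: [-0.8, -0.7, -0.4]
width: 0.0651
gripper_force: 0.0
```

Request:
jog_arm([
  {"dx": 0,"dy": 0,"dz": 0,"rx": 0,"ry": 0,"rz": 0,"gripper": 0},
  {"dx": 0,"dy": 0,"dz": -4,"rx": 0,"ry": 0,"rz": 0,"gripper": 0},
  {"dx": 0,"dy": 0,"dz": -18,"rx": 0,"ry": 0,"rz": 0,"gripper": 0},
  {"dx": 0,"dy": 0,"dz": -40,"rx": 0,"ry": 0,"rz": 0,"gripper": 0},
  {"dx": 0,"dy": 0,"dz": -65,"rx": 0,"ry": 0,"rz": 0,"gripper": 0},
  {"dx": 0,"dy": 0,"dz": -95,"rx": 0,"ry": 0,"rz": 0,"gripper": 0},
  {"dx": 0,"dy": 0,"dz": -120,"rx": 0,"ry": 0,"rz": 0,"gripper": 0},
  {"dx": 0,"dy": 0,"dz": -130,"rx": 0,"ry": 0,"rz": 0,"gripper": 0},
])

```text
t: 41.98
eef_pos: [0.4702, 0.2628, 0.2364]
ee_rot: [-3.137, 0.003, -1.57]
force: [0.0, 0.2, 1.1]
width: 0.0878
gripper_force: 0.0
```

Request:
jog_arm([
  {"dx": 20,"dy": -8,"dz": 0,"rx": 0,"ry": 0,"rz": 0,"gripper": 0},
  {"dx": 50,"dy": -20,"dz": 0,"rx": 0,"ry": 0,"rz": 0,"gripper": 0},
  {"dx": 85,"dy": -30,"dz": 0,"rx": 0,"ry": 0,"rz": 0,"gripper": 0},
  {"dx": 120,"dy": -40,"dz": 0,"rx": 0,"ry": 0,"rz": 0,"gripper": 0},
  {"dx": 155,"dy": -50,"dz": 0,"rx": 0,"ry": 0,"rz": 0,"gripper": 0},
  {"dx": 185,"dy": -60,"dz": 0,"rx": 0,"ry": 0,"rz": 0,"gripper": 0},
  {"dx": 200,"dy": -60,"dz": 0,"rx": 0,"ry": 0,"rz": 0,"gripper": 0},
  {"dx": 200,"dy": -60,"dz": 0,"rx": 0,"ry": 0,"rz": 0,"gripper": 0},
])

```text
t: 42.65
eef_pos: [0.5287, 0.059, 0.2318]
ee_rot: [3.141, -0.001, -1.574]
force: [0.4, 0.4, -0.7]
width: 0.0871
gripper_force: 0.0
```

Run:
```python
from h import *
print(arm.get_state()["eef_pos"])
def q(C,n,z0,z1,x0,x1,y0,y1):
    p=C[(C[...,2]>z0)&(C[...,2]<z1)&(C[...,0]>x0)&(C[...,0]<x1)&(C[...,1]>y0)&(C[...,1]<y1)]
    print(n,len(p),np.round(np.r_[cv2.minEnclosingCircle(p[:,:2].astype(np.float32)*1000)[0],np.median(p[:,2])*1000],1) if len(p)>3 else 0)
f=grab("side"); save(f,"side6.png",s=1.25)
c=cloud(f); v="side "
q(c,v+"sleeve",.119,.135,.43,.49,.295,.36);q(c,v+"cart",.108,.126,.43,.485,.24,.2925);q(c,v+"collar",.1,.112,.47,.56,-.34,-.25)
```

```text
[0.52871833 0.05903839 0.23175335]
side sleeve 309 [460.  328.6 126.1]
side cart 452 [467.8 264.6 121.1]
side collar 276 [ 514.2 -295.1  108.7]
```

View pics/side6.png

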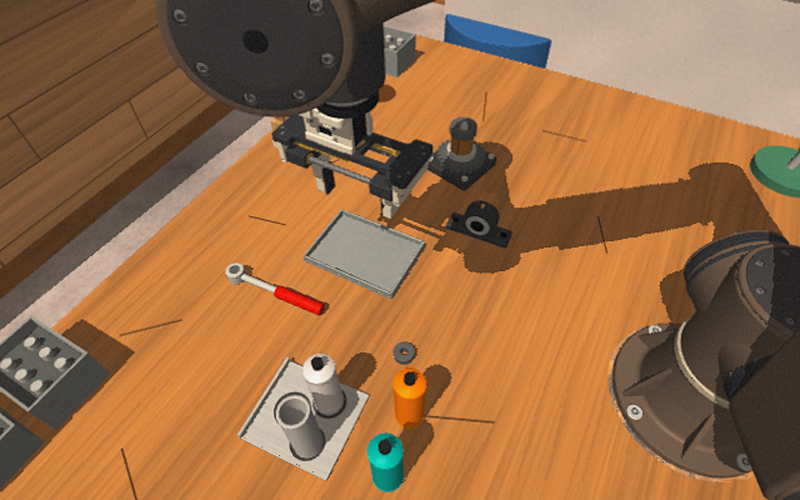

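The sleeve (298,425) and cartridge (322,385) are back on their spots, within 1 mm of the start measurements. The collar is on the bushing at (462,135), the tray is empty and the bystanders haven't moved. Handing in.

```bash
python3 -c "
from station import arm
print(arm.job_done())"
```

```text
the job is handed in; nothing more can be done
None
```

I handed the job in at about 43 s: the bushing and wide collar are on the post, and the cartridge and sleeve are back within about 1 mm of where they started by the side camera; the hand-in returned no verdict.

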